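# Snap the inspection lamp into its spring clips and slide it into the charging cup

### The arm

A 6-joint arm with a two-finger parallel gripper is mounted at the origin on a cart in front of the work surface, level with it; the furniture and walls round the work are solid. World frame = base frame: x ahead of the robot, y to its left, z up, the work surface at z = 0. Lengths are in m, angles in rad, forces in N, time in s.
With the tool pointing down it reaches from about 0.375 to 0.925 m from the base axis. Payload 5.7 kg.
Tool frame: the origin (TCP) lies midway between the tips of the shut fingers; the grasp point (between the pads) lies 19 mm behind it; z points along the fingers, y is the line along which they close (so a half turn about z gives the same grasp; the last joint's range is limited). The gripper opens to 85 mm and grips with 20 to 120 N. Pads are 22 mm wide; open, the fingers measure 114 mm over their backs; the gripper's body (76 mm by 85 mm) begins 54 mm behind the grasp point. The pads swing forward as they close: fully open they stand 13 mm farther back than shut.
Start: joints at [1.205, 0.359, 1.51, -0, 1.272, -0.115], TCP at [0.149, 0.581, 0.231] pointing down, gripper open.
Joint ranges: [-2.97, 2.97], [-1.01, 2.36], [0.21, 2.38], [-0.96, 4.11], [0.2, 2.71], [-2.98, 2.98]. Speed limits (rad/s): [2.39, 2.39, 3.14, 3.14, 3.14, 3.14].

### API

Orientations are given as a 3x3 rotation matrix whose columns are the frame's x, y, z axes.
In Python, from station import r gives the robot as it stands.
- The arm moves only by the tool carry_out, never from a script. Its argument "steps" is a list of rows, each an object of numbers: "dx", "dy", "dz": the shift along the world's x, y, z in m; "ax", "ay", "az": the turn, a rotation vector about the world's x, y, z in degrees; "fingers": the closure, from 0 (fully open) to 1 (shut). A call has 1 to 20 rows; each row shifts and turns the commanded pose from where the row before left it; what a row does not reach is not made up. A row lasts 1/12 s, in which the tool goes at most 41.7 mm and 7.16 degrees, less where a joint would pass 70% of its speed; a pose out of reach is approached as far as the arm can. A call with a gripper value outside its range is refused whole. The fingers move at their own pace and stop on an object; "newtons" is the grip in N (left out, the last holds). Time passes only in rows, so rows that do not move let the fingers close. It gives the time, the measured TCP pose, the force, the opening and the grip force at its end, in the units of the state.
- r.observe(): the state, without advancing time (a new reading comes with each control period).
- r.capture(name): name is "scene" or "side" or "wrist"; returns a dict with "img" (480x640x3 uint8, red, green, blue), "K" (3x3 intrinsics, pixels), "D" ([k1, k2, p1, p2, k3] as OpenCV has them; the pictures are not rectified), "R" (3x3) and "t" (3): a world point X has camera coordinates R X + t; the wrist camera has in their place "hand_eye" (4x4, takes a point from camera to tool coordinates, whose origin is the TCP and whose axes are the flange's). Camera axes: x right, y down, z forward; pixel columns grow to the right and rows downward; lengths in m; the calibration is good to about 2 mm. A picture is of the moment at which its call begins: read the wrist's pose just before it. There is no depth.
- r.hand_in(): hands the job in; it is judged then, once.
The state is a dict: "time_s": time; "joint_positions": joint angles; "qvel": joint speeds; "tau": joint torques, N m; "position": TCP position; "tool_rot": TCP orientation; "force": force on the tool from outside, world axes, zero at the start; "wrist_torque": the same for the moment, N m; "gripper_width": opening from 0.0 (shut) to 1.0 (fully open); "grip_force": force on a finger pad.
Only numpy, scipy, OpenCV 4.12 (cv2) and the standard library are available. Lean on these libraries where they do the work, as an engineer would, in place of code of your own. Each camera call takes 0.05 s, during which the arm holds its last target. There are 200 camera calls.

### The job

Pick up the yellow inspection lamp and, with its tail towards the orange cup but still outside it, press it down gently into both steel spring clips of the charging dock until it snaps fully home on both seats. Then slide it along the clips until its tail stops at the bottom of the cup, and let go. Do not force the lamp or the dock, and leave the jar and the roll of black tape beside it where they are.

Things in the scene. Friction and masses are not known exactly. Their poses are not given: they have to be found in the camera images.
- lamp: cylindrical inspection lamp lying on the bench, 204 mm long, 110 to 220 g. Origin on its axis at mid-length; x runs along it towards the tail. x = -70 to +94 mm: smooth yellow barrel, 28 mm diameter; x = -102 to -68 mm: black hexagonal head (lens end), 28 mm across flats; tail chamfered to 20 mm diameter over its last 5 mm
- lamp_tail (a point): centre of the lamp's tail face, on its axis, 102 mm from the origin along +x
- lamp_head (a point): centre of the lamp's lens face, on its axis, 102 mm from the origin along -x
- dock: charging dock fixed to the bench. Origin at the bench top under its middle; x points along the clips to the orange cup, y across, z up. Wooden foot block x = -102 to +118 mm, 64 mm wide, 35 mm high. On two posts an aluminium rail (16 mm wide, top nominally 59 mm up) carries clips, seats and cup; its height was set by hand, is not measured and is up to 14 mm off nominal, either way. It is rigid
- clip_front (a point): point fixed to the dock at x = -52, y = 0, z = 95 mm: nominal place of a seated lamp's axis in the front C-shaped steel spring clip (true height up to 14 mm off, as the rail). Clip 12 mm wide along x, open at the top: 21 mm mouth between lips 10 mm above the seated axis, flared above to about 39 mm wide, 17 mm above that axis. Fingers have room beside the lamp between the clips, x = -44 to +44 mm
- clip_rear (a point): the same for the rear clip, x = +52 mm, next to the cup. A lamp lowered on centre meets the lips with its axis about 19 mm above the seated height, takes roughly 8 to 18 N in all to pass them, snaps through, then presses the two soft seats (4 mm travel) down to a hard stop. Pushed sideways along x it then slides with a few newtons. Pressing harder than about 30 N does damage
- cup_mouth (a point): centre of the round mouth of the orange charging cup, x = +90, nominal z = 95 mm of the dock (true height as the rail). Cup 42 mm outside, 34 mm inside diameter, open towards the clips; its bottom is 17 mm inside the mouth, at x = +107 mm, where the lamp's tail must stop. Its wall goes all round: the lamp can enter only endways
- seat_front (a joint): sprung rubber seat under the clip at x = -52 mm: how far the lamp has pressed it down, 0 (free) to 0.004 m (lamp fully home)
- seat_rear (a joint): the same for the clip at x = +52 mm, next to the cup
- jar: bystander: clear jar with red lid, 66 mm across, 84 mm high, origin under its middle
- black_tape: bystander: roll of black tape lying flat, 59 mm across, 19 mm high, origin under its middle

How it is judged:
On the way:
1. the lamp is snapped into both clips (both seats pressed down more than 2.5 mm) with its tail still outside the cup (value of joint each of seat_front, seat_rear above 0.0025 m and x of lamp_tail in the frame of dock below 0.091 m), for 0.1 s.
At the end, for the whole second after the job is handed in: the lamp lies still and released in both clips, both seats pressed down more than 2.5 mm of their 4 mm, its axis within 0.06 rad of the dock's, its tail in the cup within 4 mm of the bottom (value of joint each of seat_front, seat_rear above 0.0025 m and x of lamp_tail in the frame of dock above 0.103 m and angle between the x axis of lamp and the x axis of dock, either way round below 0.06 rad and linear speed of lamp below 0.01 m/s); the robot touches nothing.
It fails at once if the lamp is forced against the dock: all contact forces between them, the clips' own squeeze of up to 10 N included, add up to more than 40 N (contact force between lamp and dock above 40 N).
It fails at once if the robot itself presses on the dock with more than 20 N (contact force between any of the fingers, the arm and dock above 20 N).
It fails at once if the jar or the roll of black tape is pushed more than 30 mm (distance of any of jar, black_tape from where it was at the start of the episode above 0.03 m).
It also fails if it takes over 61 s, if anything falls off the work surface, if the arm or the gripper's body presses on something with over 40 N, if the wrist force passes 120 N, or if a joint passes its speed limit or range.

## Working session

There is one attempt and no reset: what is moved stays moved. The work goes in short steps, Python scripts to look and compute and a tool call to move; the robot and the scene stay as the last step left them, time stands still between calls to the robot, and variables do not carry over. Pictures are saved under pics/ and viewed, at most 10 in all, crops included, and the job is handed in when it is done.

Besides the shell and the picture viewer there is one more tool, called after "Call:" as name(argument=value, ...), one argument or row to a line, values as JSON. carry_out: Moves the arm, as the interface text tells. Its arguments: {"type":"object","properties":{"steps":{"type":"array","items":{"type":"object","properties":{"dx":{"type":"number"},"dy":{"type":"number"},"dz":{"type":"number"},"ax":{"type":"number"},"ay":{"type":"number"},"az":{"type":"number"},"fingers":{"type":"number"}}}},"newtons":{"type":"number"}},"required":["steps"]}

```bash
mkdir -p pics
cat > h.py <<'E'
import numpy as np, cv2
from station import r
def cap(n):
    o=r.observe(); c=r.capture(n); c={k:np.array(v) for k,v in c.items()}
    if 'hand_eye' in c:
        T=np.eye(4); T[:3,:3]=o['tool_rot']; T[:3,3]=o['position']
        W=np.linalg.inv(T@c['hand_eye']); c['R']=W[:3,:3]; c['t']=W[:3,3]
    return c
def save(c,f): cv2.imwrite(f,c['img'][:,:,::-1])
def ray(c,uv):
    p=cv2.undistortPoints(np.array(uv,float).reshape(-1,1,2),c['K'],c['D']).reshape(-1,2)
    d=np.c_[p,np.ones(len(p))]@c['R']; return -c['R'].T@c['t'], d
def plane(c,uv,z):
    o,d=ray(c,uv); return o+d*((z-o[2])/d[:,2])[:,None]
def proj(c,X): return cv2.projectPoints(np.array(X,float).reshape(-1,1,3),cv2.Rodrigues(c['R'])[0],c['t'],c['K'],c['D'])[0].reshape(-1,2)
def tri(c1,u1,c2,u2):
    o1,d1=ray(c1,u1);o2,d2=ray(c2,u2);out=[]
    for a,b in zip(d1,d2):
        s=np.linalg.lstsq(np.c_[a,-b],o2-o1,rcond=None)[0]; p,q=o1+s[0]*a,o2+s[1]*b
        out.append(np.r_[(p+q)/2,np.linalg.norm(p-q)])
    return np.array(out)
def mask(c,h0,h1,s=100,v=60):
    return cv2.inRange(cv2.cvtColor(c['img'],cv2.COLOR_RGB2HSV),(h0,s,v),(h1,255,255))
def blobs(m,a=60):
    n,l,st,ce=cv2.connectedComponentsWithStats(m); return [(l==i,st[i],ce[i]) for i in range(1,n) if st[i][4]>a]
E
python3 - <<'E'
from h import *
for n in('scene','side'):
    c=cap(n); save(c,f'pics/{n}0.png'); print(n,-c['R'].T@c['t'],c['R'][2],c['K'][0,0])
    for nm,a in(('yel',(20,35)),('ora',(6,18))):
        for m,s,ce in blobs(mask(c,*a)): print(nm,s,ce)
print(r.observe())
E
```

```text
scene [-0.06094079 -0.9552548   0.52432855] [ 0.53868955  0.68698797 -0.48771005] 491.2858157577859
yel [ 398    0  242   31 1038] [539.28805395  14.23217726]
yel [252  29  45  20 270] [278.35925926  37.94444444]
yel [ 472   92  168   97 6792] [578.1020318  134.81566549]
yel [359 171  39  10 257] [378.16731518 175.44747082]
yel [429 223  20  35 583] [438.40823328 238.66895369]
yel [256 249  38  48 743] [273.48048452 273.17765814]
yel [332 252  25  22 135] [344.12592593 262.56296296]
yel [360 278  39  15 171] [379.33333333 285.20467836]
yel [ 453  306  136   88 4223] [522.34264741 350.94743074]
yel [ 449  386   58   37 1001] [477.21378621 400.90809191]
yel [325 422  48  18 369] [348.78319783 431.11382114]
yel [412 442  16  15  74] [418.85135135 448.60810811]
ora [145   0  15  86 374] [151.99197861  41.47058824]
ora [  162     0   478   240 26523] [370.70761226 107.82173962]
ora [485   5  49   5  61] [510.26229508   6.09836066]
ora [590   5  50  16 231] [619.96969697  12.20779221]
ora [535   9  48  12  62] [558.09677419  13.17741935]
ora [364  25  80  24 650] [406.31076923  36.16769231
[... 2727 characters left out ...]
5,
        1.27250519e+00, -1.15104659e-01]), 'qvel': array([ 0.00045099, -0.00128957, -0.00277553,  0.00082112,  0.00086293,
       -0.00064349]), 'tau': array([ 5.28155888e-04, -5.28653741e+01, -2.79351747e+01, -2.62822787e-04,
        4.89058861e-03,  1.03508370e-05]), 'position': array([0.1487005 , 0.58064397, 0.23054109]), 'tool_rot': array([[-9.68714727e-01,  2.48176220e-01, -5.84637946e-04],
       [ 2.48176844e-01,  9.68713486e-01, -1.56080726e-03],
       [ 1.78991417e-04, -1.65707058e-03, -9.99998611e-01]]), 'force': array([ 0.18634125,  0.16999093, -0.05467447]), 'wrist_torque': array([ 0.04972206,  0.01978883, -0.04385531]), 'grip_force': 0.0, 'gripper_width': 0.9977024915169151}
```

View pics/scene0.png

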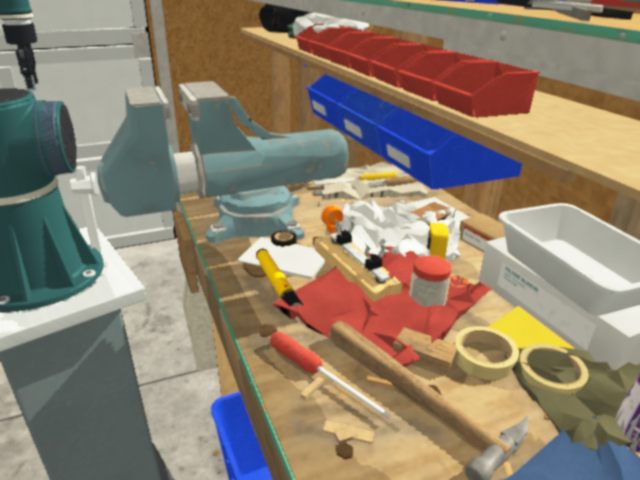

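View pics/side0.png

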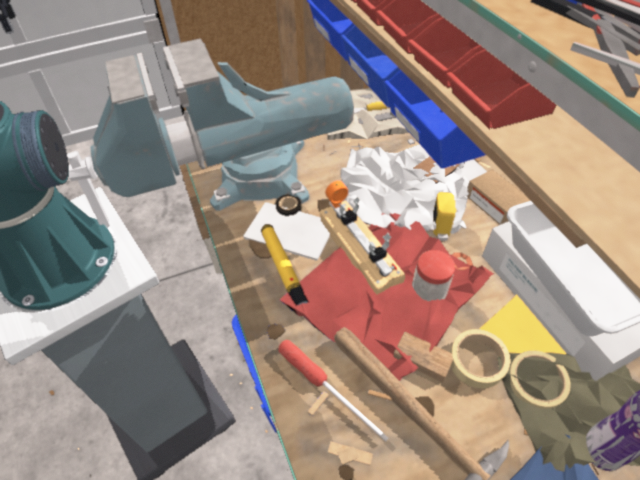

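The scene view shows the lamp at about (275,275) with its black head at lower right. The dock runs from (320,240) to (395,290) with the cup at (331,215). The jar is at (430,280) and the tape at (285,237). I'll get rough positions next.

Run:
```python
from h import *
S=cap('scene');D=cap('side');W=cap('wrist');save(W,'pics/wrist0.png')
print('tcp px',proj(S,r.observe()['position']),proj(D,r.observe()['position']))
def lamp(c,x0,y0,x1,y1):
    m=mask(c,18,35,130,90); k=np.zeros_like(m);k[y0:y1,x0:x1]=1
    v,u=np.nonzero(m*k); return np.c_[u,v].astype(float)
for c,b in((S,(250,245,300,305)),(D,(258,220,305,298))):
    p=lamp(c,*b);P=plane(c,p,.018)[:,:2];m=P.mean(0);w,V=np.linalg.eigh(np.cov((P-m).T));a=V[:,1];s=(P-m)@a
    print('yellow c',m,'axis',a,'ends',m+a*s.min(),m+a*s.max(),2*3.46*np.sqrt(w)/2)
print('cup',tri(S,[(331,215)],D,[(336,191)]))
print('foot near corner top',plane(S,[(375,297),(401,287),(314,238)],.035),plane(D,[(378,291),(404,277),(321,209)],.035))
print('jar',plane(S,[(431,268)],.08),plane(D,[(435,266)],.084),'tape',plane(S,[(285,237)],.015),plane(D,[(288,204)],.015))
```

```text
tcp px [[34.16950212 91.54965865]] [[13.65849317 29.94909355]]
yellow c [ 0.35473677 -0.28490295] axis [0.26775373 0.96348738] ends [ 0.33398396 -0.35958004] [ 0.37982722 -0.19461728] [0.03177678 0.15392141]
yellow c [ 0.35707055 -0.28540479] axis [0.25408453 0.96718202] ends [ 0.33703135 -0.36168476] [ 0.37992645 -0.19840298] [0.0269299  0.15730517]
cup [[ 0.51208063 -0.26371511  0.08609012  0.00180792]]
foot near corner top [[ 0.43928949 -0.47476462  0.035     ]
 [ 0.49714208 -0.48009604  0.035     ]
 [ 0.48151116 -0.24625567  0.035     ]] [[ 0.44671775 -0.46721376  0.035     ]
 [ 0.50403626 -0.47380391  0.035     ]
 [ 0.48862045 -0.24591891  0.035     ]]
jar [[ 0.52896598 -0.51416113  0.08      ]] [[ 0.5334876  -0.51159773  0.084     ]] tape [[ 0.45571608 -0.17679679  0.015     ]] [[ 0.45342884 -0.17541961  0.015     ]]
```

View pics/wrist0.png

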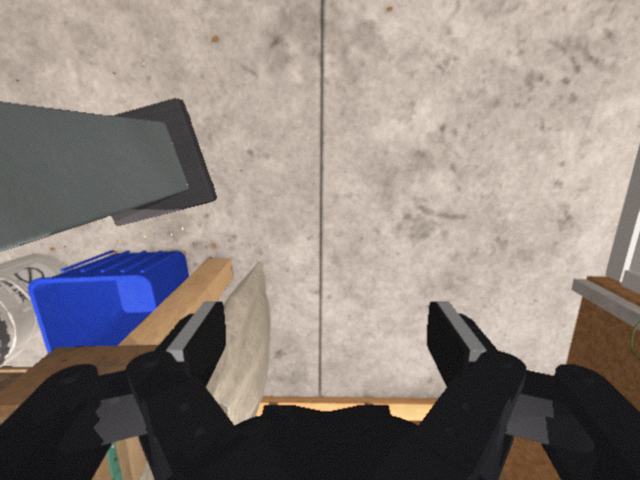

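The wrist view shows only floor, so the tool is off the bench on the left, and the vise stands between it and the work. I'll locate the vise to plan a path over it.

Run:
```python
from h import *
S=cap('scene');D=cap('side')
s=[(127,90),(178,86),(242,83),(340,130),(345,165),(210,238),(300,232)]
d=[(107,60),(168,45),(213,44),(347,82),(350,118),(213,203),(300,195)]
print(np.round(tri(S,s,D,d),3))
```

```text
[[ 0.258  0.108  0.302  0.001]
 [ 0.372  0.098  0.296  0.01 ]
 [ 0.433 -0.033  0.324  0.035]
 [ 0.657 -0.114  0.202  0.006]
 [ 0.654 -0.137  0.125  0.   ]
 [ 0.334 -0.058 -0.001  0.003]
 [ 0.494 -0.171  0.014  0.01 ]]
```

Run:
```python
import numpy as np,json
n=32
a=np.radians(np.linspace(75.6,-38.2,n+1));R=np.linspace(.5994,.534,n+1)
P=np.round(np.c_[R*np.cos(a),R*np.sin(a)],3);d=np.diff(P,axis=0)
rows=[{"dx":round(x,3),"dy":round(y,3),"az":-2.8} for x,y in d]
print(json.dumps(rows[:16]));print(json.dumps(rows[16:]))
```

```text
[{"dx": 0.035, "dy": -0.013, "az": -2.8}, {"dx": 0.034, "dy": -0.014, "az": -2.8}, {"dx": 0.033, "dy": -0.017, "az": -2.8}, {"dx": 0.032, "dy": -0.018, "az": -2.8}, {"dx": 0.031, "dy": -0.02, "az": -2.8}, {"dx": 0.029, "dy": -0.022, "az": -2.8}, {"dx": 0.028, "dy": -0.024, "az": -2.8}, {"dx": 0.026, "dy": -0.026, "az": -2.8}, {"dx": 0.024, "dy": -0.026, "az": -2.8}, {"dx": 0.022, "dy": -0.029, "az": -2.8}, {"dx": 0.021, "dy": -0.029, "az": -2.8}, {"dx": 0.019, "dy": -0.031, "az": -2.8}, {"dx": 0.016, "dy": -0.031, "az": -2.8}, {"dx": 0.015, "dy": -0.032, "az": -2.8}, {"dx": 0.012, "dy": -0.034, "az": -2.8}, {"dx": 0.011, "dy": -0.033, "az": -2.8}]
[{"dx": 0.008, "dy": -0.034, "az": -2.8}, {"dx": 0.006, "dy": -0.035, "az": -2.8}, {"dx": 0.004, "dy": -0.035, "az": -2.8}, {"dx": 0.002, "dy": -0.034, "az": -2.8}, {"dx": -0.001, "dy": -0.035, "az": -2.8}, {"dx": -0.002, "dy": -0.035, "az": -2.8}, {"dx": -0.005, "dy": -0.034, "az": -2.8}, {"dx": -0.007, "dy": -0.033, "az": -2.8}, {"dx": -0.008, "dy": -0.033, "az": -2.8}, {"dx": -0.011, "dy": -0.032, "az": -2.8}, {"dx": -0.013, "dy": -0.032, "az": -2.8}, {"dx": -0.015, "dy": -0.03, "az": -2.8}, {"dx": -0.016, "dy": -0.03, "az": -2.8}, {"dx": -0.018, "dy": -0.028, "az": -2.8}, {"dx": -0.02, "dy": -0.027, "az": -2.8}, {"dx": -0.021, "dy": -0.025, "az": -2.8}]
```

Call:
carry_out(
  steps=[
    {"dz":0.04},
    {"dz":0.04},
    {"dz":0.04},
    {"dz":0.04},
    {"dz":0.04},
    {"dz":0.04},
  ],
)

```text
$.steps[0]: bad value
```

Call:
carry_out(
  steps=[
    {"dx":0,"dy":0,"dz":0.04,"ax":0,"ay":0,"az":0,"fingers":0},
    {"dx":0,"dy":0,"dz":0.04,"ax":0,"ay":0,"az":0,"fingers":0},
    {"dx":0,"dy":0,"dz":0.04,"ax":0,"ay":0,"az":0,"fingers":0},
    {"dx":0,"dy":0,"dz":0.04,"ax":0,"ay":0,"az":0,"fingers":0},
    {"dx":0,"dy":0,"dz":0.04,"ax":0,"ay":0,"az":0,"fingers":0},
    {"dx":0,"dy":0,"dz":0.04,"ax":0,"ay":0,"az":0,"fingers":0},
  ],
)

```text
time_s: 0.85
position: [0.1487, 0.5807, 0.4734]
tool_rot: [[-0.969, 0.248, 0.0], [0.248, 0.969, 0.0], [-0.0, 0.0, -1.0]]
force: [1.0, 0.6, -0.4]
gripper_width: 0.997
grip_force: 0.0
```

Call:
carry_out(
  steps=[
    {"dx":0.035,"dy":-0.013,"az":-2.8,"fingers":0},
    {"dx":0.034,"dy":-0.014,"az":-2.8,"fingers":0},
    {"dx":0.033,"dy":-0.017,"az":-2.8,"fingers":0},
    {"dx":0.032,"dy":-0.018,"az":-2.8,"fingers":0},
    {"dx":0.031,"dy":-0.02,"az":-2.8,"fingers":0},
    {"dx":0.029,"dy":-0.022,"az":-2.8,"fingers":0},
    {"dx":0.028,"dy":-0.024,"az":-2.8,"fingers":0},
    {"dx":0.026,"dy":-0.026,"az":-2.8,"fingers":0},
    {"dx":0.024,"dy":-0.026,"az":-2.8,"fingers":0},
    {"dx":0.022,"dy":-0.029,"az":-2.8,"fingers":0},
    {"dx":0.021,"dy":-0.029,"az":-2.8,"fingers":0},
    {"dx":0.019,"dy":-0.031,"az":-2.8,"fingers":0},
    {"dx":0.016,"dy":-0.031,"az":-2.8,"fingers":0},
    {"dx":0.015,"dy":-0.032,"az":-2.8,"fingers":0},
    {"dx":0.012,"dy":-0.034,"az":-2.8,"fingers":0},
    {"dx":0.011,"dy":-0.033,"az":-2.8,"fingers":0},
  ],
)

```text
$.steps[0]: bad value
```

All keys are needed in every row.

Call:
carry_out(
  steps=[
    {"dx":0.035,"dy":-0.013,"dz":0,"ax":0,"ay":0,"az":-2.8,"fingers":0},
    {"dx":0.034,"dy":-0.014,"dz":0,"ax":0,"ay":0,"az":-2.8,"fingers":0},
    {"dx":0.033,"dy":-0.017,"dz":0,"ax":0,"ay":0,"az":-2.8,"fingers":0},
    {"dx":0.032,"dy":-0.018,"dz":0,"ax":0,"ay":0,"az":-2.8,"fingers":0},
    {"dx":0.031,"dy":-0.02,"dz":0,"ax":0,"ay":0,"az":-2.8,"fingers":0},
    {"dx":0.029,"dy":-0.022,"dz":0,"ax":0,"ay":0,"az":-2.8,"fingers":0},
    {"dx":0.028,"dy":-0.024,"dz":0,"ax":0,"ay":0,"az":-2.8,"fingers":0},
    {"dx":0.026,"dy":-0.026,"dz":0,"ax":0,"ay":0,"az":-2.8,"fingers":0},
    {"dx":0.024,"dy":-0.026,"dz":0,"ax":0,"ay":0,"az":-2.8,"fingers":0},
    {"dx":0.022,"dy":-0.029,"dz":0,"ax":0,"ay":0,"az":-2.8,"fingers":0},
    {"dx":0.021,"dy":-0.029,"dz":0,"ax":0,"ay":0,"az":-2.8,"fingers":0},
    {"dx":0.019,"dy":-0.031,"dz":0,"ax":0,"ay":0,"az":-2.8,"fingers":0},
    {"dx":0.016,"dy":-0.031,"dz":0,"ax":0,"ay":0,"az":-2.8,"fingers":0},
    {"dx":0.015,"dy":-0.032,"dz":0,"ax":0,"ay":0,"az":-2.8,"fingers":0},
    {"dx":0.012,"dy":-0.034,"dz":0,"ax":0,"ay":0,"az":-2.8,"fingers":0},
    {"dx":0.011,"dy":-0.033,"dz":0,"ax":0,"ay":0,"az":-2.8,"fingers":0},
  ],
)

```text
time_s: 2.18
position: [0.5374, 0.1804, 0.4711]
tool_rot: [[-0.51, 0.86, -0.0], [0.86, 0.51, -0.0], [-0.0, -0.0, -1.0]]
force: [1.1, 0.0, 0.1]
gripper_width: 0.998
grip_force: 0.0
```

Call:
carry_out(
  steps=[
    {"dx":0.008,"dy":-0.034,"dz":0,"ax":0,"ay":0,"az":-2.8,"fingers":0},
    {"dx":0.006,"dy":-0.035,"dz":0,"ax":0,"ay":0,"az":-2.8,"fingers":0},
    {"dx":0.004,"dy":-0.035,"dz":0,"ax":0,"ay":0,"az":-2.8,"fingers":0},
    {"dx":0.002,"dy":-0.034,"dz":0,"ax":0,"ay":0,"az":-2.8,"fingers":0},
    {"dx":-0.001,"dy":-0.035,"dz":0,"ax":0,"ay":0,"az":-2.8,"fingers":0},
    {"dx":-0.002,"dy":-0.035,"dz":0,"ax":0,"ay":0,"az":-2.8,"fingers":0},
    {"dx":-0.005,"dy":-0.034,"dz":0,"ax":0,"ay":0,"az":-2.8,"fingers":0},
    {"dx":-0.007,"dy":-0.033,"dz":0,"ax":0,"ay":0,"az":-2.8,"fingers":0},
    {"dx":-0.008,"dy":-0.033,"dz":0,"ax":0,"ay":0,"az":-2.8,"fingers":0},
    {"dx":-0.011,"dy":-0.032,"dz":0,"ax":0,"ay":0,"az":-2.8,"fingers":0},
    {"dx":-0.013,"dy":-0.032,"dz":0,"ax":0,"ay":0,"az":-2.8,"fingers":0},
    {"dx":-0.015,"dy":-0.03,"dz":0,"ax":0,"ay":0,"az":-2.8,"fingers":0},
    {"dx":-0.016,"dy":-0.03,"dz":-0.02,"ax":0,"ay":0,"az":-2.8,"fingers":0},
    {"dx":-0.018,"dy":-0.028,"dz":-0.02,"ax":0,"ay":0,"az":-2.8,"fingers":0},
    {"dx":-0.02,"dy":-0.027,"dz":-0.02,"ax":0,"ay":0,"az":-2.8,"fingers":0},
    {"dx":-0.021,"dy":-0.025,"dz":-0.02,"ax":0,"ay":0,"az":-2.8,"fingers":0},
    {"dx":0,"dy":0,"dz":0,"ax":0,"ay":0,"az":0,"fingers":0},
  ],
)

```text
time_s: 3.6
position: [0.415, -0.3323, 0.3869]
tool_rot: [[0.248, 0.969, -0.007], [0.969, -0.248, 0.003], [0.001, -0.008, -1.0]]
force: [0.4, 1.4, -0.2]
gripper_width: 0.997
grip_force: 0.0
```

Run:
```python
from h import *
W=cap('wrist');save(W,'pics/wrist1.png')
print(-W['R'].T@W['t'],proj(W,[(.491,-.374,0),(.51,-.278,.095),(.355,-.285,.014)]))
```

```text
[ 0.43289971 -0.26275457  0.53001209] [[381.98198334 205.4562498 ]
 [393.10423916 139.36578301]
 [281.27948382 171.86533231]]
```

View pics/wrist1.png

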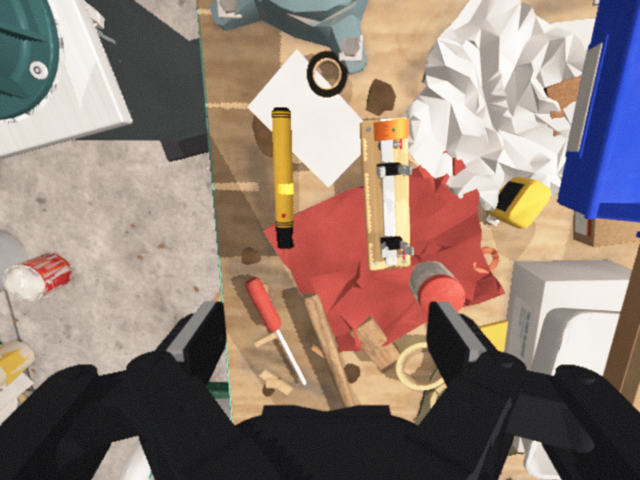

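The wrist view shows the lamp with its tail at (282,108) and head at (285,247). On the dock the cup is at (390,130), with clips at about (393,170) and (390,243). The tape is at (327,75) and the jar at (437,290). I'll save this view and move in closer over the dock.

Run:
```python
from h import *
W=cap('wrist');np.savez('w1.npz',**W)
```

Call:
carry_out(
  steps=[
    {"dx":0.012,"dy":-0.018,"dz":-0.024,"ax":0,"ay":0,"az":0,"fingers":0},
    {"dx":0.012,"dy":-0.018,"dz":-0.024,"ax":0,"ay":0,"az":0,"fingers":0},
    {"dx":0.012,"dy":-0.018,"dz":-0.024,"ax":0,"ay":0,"az":0,"fingers":0},
    {"dx":0.012,"dy":-0.018,"dz":-0.024,"ax":0,"ay":0,"az":0,"fingers":0},
    {"dx":0.012,"dy":-0.018,"dz":-0.024,"ax":0,"ay":0,"az":0,"fingers":0},
    {"dx":0,"dy":0,"dz":0,"ax":0,"ay":0,"az":0,"fingers":0},
    {"dx":0,"dy":0,"dz":0,"ax":0,"ay":0,"az":0,"fingers":0},
  ],
)

```text
time_s: 4.28
position: [0.4811, -0.4189, 0.2702]
tool_rot: [[0.24, 0.971, -0.001], [0.971, -0.24, 0.002], [0.002, -0.002, -1.0]]
force: [-0.0, 0.9, 0.8]
gripper_width: 1.001
grip_force: 0.0
```

Run:
```python
from h import *
W=cap('wrist');np.savez('w2.npz',**W);save(W,'pics/wrist2.png')
W1=np.load('w1.npz')
for c in(W1,W):
    for nm,a in(('yel',(20,32,130,110)),('ora',(5,16,180,120))):
        for m,s,ce in blobs(mask(c,*a),150): print(nm,s,ce)
```

```text
yel [ 271  113   21  116 1906] [280.86935992 168.80849948]
yel [ 484  179   63   51 1501] [521.14523651 205.51565623]
yel [479 321  26  30 428] [493.88785047 333.00700935]
yel [  0 350  23  36 453] [  9.16556291 364.66445916]
ora [372 124  20  19 313] [380.86900958 132.62619808]
yel [ 166   34   41  152 3823] [186.57703374 107.97070364]
yel [ 463  124   85   69 2914] [512.02642416 159.0188744 ]
yel [476 319  16  20 187] [484.64171123 326.54545455]
yel [ 405  333   42   58 1028] [424.75583658 360.62840467]
ora [ 294   18   49   43 1090] [311.20825688  42.76697248]
```

View pics/wrist2.png

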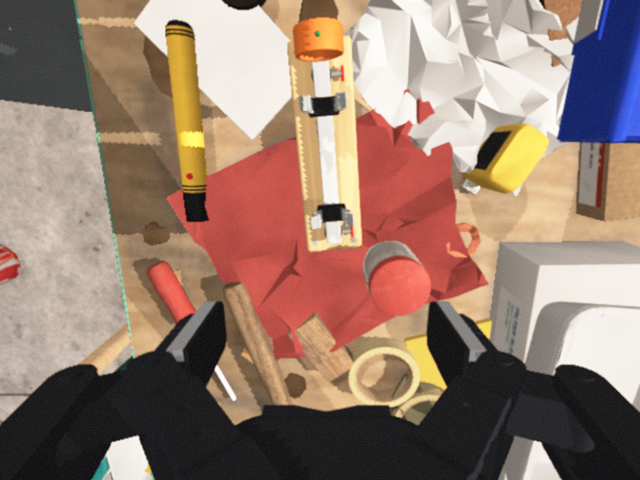

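The close view shows the lamp from its tail at (178,21) to its head at (197,220), and the dock from the cup at (319,38) to the foot's front edge at (333,249). I'll enlarge the dock to read the clip and rail edges.

Run:
```python
from h import *
W=dict(np.load('w2.npz'));im=W['img'][10:255,270:375]
a=cv2.resize(im[:125],None,fx=4.6,fy=4.6,interpolation=cv2.INTER_CUBIC)[:,:,::-1]
b=cv2.resize(im[120:],None,fx=4.6,fy=4.6,interpolation=cv2.INTER_CUBIC)[:,:,::-1]
h=max(len(a),len(b));pad=lambda x:cv2.copyMakeBorder(x,0,h-len(x),0,0,0)
o=cv2.resize(np.hstack([pad(a),pad(b)]),None,fx=.8,fy=.8);print(o.shape);cv2.imwrite('pics/dock.png',o)
C=-W['R'].T@W['t'];print(C)
m=mask(W,20,32,130,110);m[:,:150]=0;m[:,230:]=0;m[200:]=0
mid=[]
for v in range(45,180,5):
    u=np.nonzero(m[v])[0]
    if len(u): mid.append((u.min()/2+u.max()/2,v,len(u)))
mid=np.array(mid);P=plane(W,mid[:,:2],.014)
vx,vy,x0,y0=cv2.fitLine(P[:,:2].astype(np.float32),cv2.DIST_HUBER,0,.001,.001).ravel()
print('lamp dir',vx,vy,np.degrees(np.arctan2(vy,vx)),'pt',x0,y0)
e=plane(W,[(178,20.5),(197.5,220.5)],.014);print('ends',e,np.linalg.norm(e[0]-e[1]),mid[:,2])
S=cap('scene')
print(proj(S,[.355,-.285,.014]))
```

```text
(460, 773, 3)
[ 0.49750241 -0.34906266  0.41340295]
lamp dir 0.24810195 0.9687339 75.63477 pt 0.3572369 -0.28317788
ends [[ 0.37960295 -0.19724554  0.014     ]
 [ 0.32714535 -0.39806298  0.014     ]] 0.2075558789530348 [26. 26. 27. 28. 26. 27. 25. 26. 25. 27. 26. 26. 26. 27. 26. 27. 25. 26.
 27. 27. 27. 25. 26. 25. 25. 24. 17.]
[[273.11401726 274.44067102]]
```

View pics/dock.png

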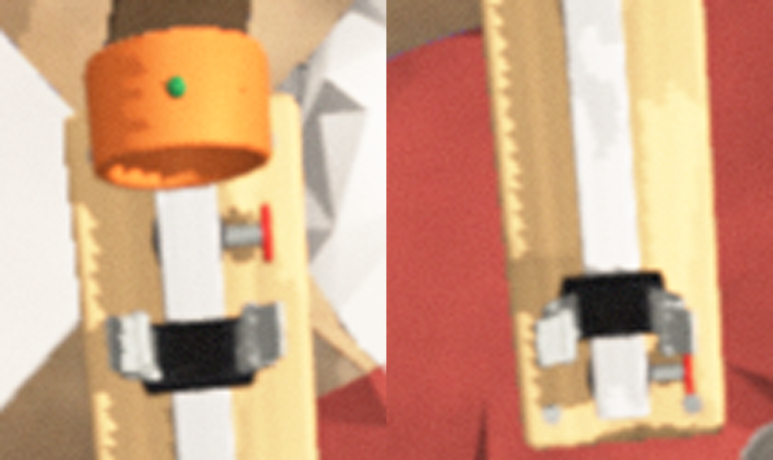

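The crop shows the rear clip's silver flares spanning u 107–283, centred at v 340, and the front clip's spanning 535–693, centred at v 330. The cup mouth's lower edge is at v≈188 and the far edge at v≈30. I'll solve the rail height from the known 104 mm clip spacing.

Run:
```python
from h import *
W=dict(np.load('w2.npz'))
L=lambda u,v:(270+u/3.68,10+v/3.68)
Rr=lambda u,v:(270+(u-386.5)/3.68,130+v/3.68)
px=[L(107,345),L(283,335),Rr(535,334),Rr(693,325)]
for z in np.arange(.095,.131,.004):
    P=plane(W,px,z)[:,:2];r_=(P[0]+P[1])/2;f=(P[2]+P[3])/2;d=r_-f
    print(round(z,3),'sep',np.linalg.norm(d).round(4),'w',np.linalg.norm(P[0]-P[1]).round(4),np.linalg.norm(P[2]-P[3]).round(4),'org',((r_+f)/2).round(4),'yaw',np.degrees(np.arctan2(d[1],d[0])).round(2))
# foot top corners: front-left, front-right, right-rear
F=plane(W,[Rr(530,446),Rr(722,425),L(297,95),L(68,115)],.035)[:,:2];print('foot',F)
yaw=[np.degrees(np.arctan2(*(b-a)[::-1])) for a,b in((F[1],F[2]),(F[0],F[3]))];print(yaw)
a=F[2]-F[1];a/=np.linalg.norm(a);print('org from foot',(F[0]+F[1])/2+.102*a,np.linalg.norm(F[0]-F[1]),np.linalg.norm(F[2]-F[1]))
```

```text
0.095 sep 0.1037 w 0.0414 0.0409 org [ 0.4944 -0.3665] yaw 80.68
0.099 sep 0.1024 w 0.0409 0.0404 org [ 0.4944 -0.3663] yaw 80.68
0.103 sep 0.1011 w 0.0404 0.0399 org [ 0.4945 -0.3661] yaw 80.68
0.107 sep 0.0998 w 0.0399 0.0394 org [ 0.4945 -0.3659] yaw 80.68
0.111 sep 0.0985 w 0.0393 0.0389 org [ 0.4946 -0.3657] yaw 80.68
0.115 sep 0.0972 w 0.0388 0.0384 org [ 0.4946 -0.3654] yaw 80.68
0.119 sep 0.0959 w 0.0383 0.0378 org [ 0.4946 -0.3652] yaw 80.68
0.123 sep 0.0946 w 0.0378 0.0373 org [ 0.4947 -0.365 ] yaw 80.68
0.127 sep 0.0933 w 0.0373 0.0368 org [ 0.4947 -0.3648] yaw 80.68
foot [[ 0.44928628 -0.46081575]
 [ 0.50962626 -0.46852245]
 [ 0.54457952 -0.25724072]
 [ 0.48436092 -0.2472132 ]]
[np.float64(80.60638695832098), np.float64(80.67495579498777)]
org from foot [ 0.4961043  -0.36403689] 0.06083013492115105 0.21415345665884958
```

Call:
carry_out(
  steps=[
    {"dx":-0.025,"dy":0.026,"dz":0,"ax":0,"ay":0,"az":-0.5,"fingers":0},
    {"dx":-0.025,"dy":0.026,"dz":0,"ax":0,"ay":0,"az":0,"fingers":0},
    {"dx":-0.025,"dy":0.026,"dz":0,"ax":0,"ay":0,"az":0,"fingers":0},
    {"dx":-0.025,"dy":0.026,"dz":0,"ax":0,"ay":0,"az":0,"fingers":0},
    {"dx":-0.025,"dy":0.027,"dz":-0.01,"ax":0,"ay":0,"az":0,"fingers":0},
    {"dx":0,"dy":0,"dz":-0.035,"ax":0,"ay":0,"az":0,"fingers":0},
    {"dx":0,"dy":0,"dz":-0.035,"ax":0,"ay":0,"az":0,"fingers":0},
    {"dx":0,"dy":0,"dz":-0.035,"ax":0,"ay":0,"az":0,"fingers":0},
    {"dx":0,"dy":0,"dz":-0.035,"ax":0,"ay":0,"az":0,"fingers":0},
    {"dx":0,"dy":0,"dz":-0.03,"ax":0,"ay":0,"az":0,"fingers":0},
    {"dx":0,"dy":0,"dz":0,"ax":0,"ay":0,"az":0,"fingers":0},
    {"dx":0,"dy":0,"dz":0,"ax":0,"ay":0,"az":0,"fingers":0},
    {"dx":0,"dy":0,"dz":0,"ax":0,"ay":0,"az":0,"fingers":0},
  ],
)

```text
time_s: 5.47
position: [0.3562, -0.2898, 0.0935]
tool_rot: [[0.249, 0.968, 0.002], [0.968, -0.249, -0.003], [-0.002, 0.003, -1.0]]
force: [0.2, -0.5, 0.1]
gripper_width: 0.999
grip_force: 0.0
```

Run:
```python
from h import *
W=cap('wrist');np.savez('w3.npz',**W);save(W,'pics/wrist3.png');o=r.observe();print(o['position'],o['tool_rot'])
m=mask(W,20,32,130,110)
for b in blobs(m,300):print(b[1])
b=max(blobs(m,300),key=lambda b:b[1][4] if 200<b[2][0]<450 else 0)[0]
mid=[(np.nonzero(b[v])[0][[0,-1]].mean(),v,b[v].sum()) for v in range(0,480,10) if b[v].sum()>20]
mid=np.array(mid);P=plane(W,mid[:,:2],.014);print(np.c_[mid,P[:,:2]].round(4))
vx,vy,x0,y0=cv2.fitLine(P[:,:2].astype(np.float32),cv2.DIST_HUBER,0,.001,.001).ravel();print(np.degrees(np.arctan2(vy,vx)),x0,y0,'x at y=-.288',x0+(-.288-y0)*vx/vy)
```

```text
[ 0.35648431 -0.29015913  0.09376494] [[ 0.24947449  0.96837635  0.00311883]
 [ 0.96837809 -0.24946397 -0.0034052 ]
 [-0.00251948  0.00386971 -0.99998934]]
[ 306  129   43  224 8584]
[[ 3.275e+02  1.300e+02  4.200e+01  3.763e-01 -2.130e-01]
 [ 3.265e+02  1.400e+02  4.200e+01  3.742e-01 -2.185e-01]
 [ 3.270e+02  1.500e+02  4.100e+01  3.730e-01 -2.244e-01]
 [ 3.270e+02  1.600e+02  4.100e+01  3.715e-01 -2.303e-01]
 [ 3.270e+02  1.700e+02  4.100e+01  3.700e-01 -2.363e-01]
 [ 3.270e+02  1.800e+02  4.100e+01  3.684e-01 -2.424e-01]
 [ 3.265e+02  1.900e+02  4.000e+01  3.665e-01 -2.485e-01]
 [ 3.260e+02  2.000e+02  4.100e+01  3.646e-01 -2.548e-01]
 [ 3.270e+02  2.100e+02  4.100e+01  3.636e-01 -2.613e-01]
 [ 3.270e+02  2.200e+02  4.100e+01  3.619e-01 -2.679e-01]
 [ 3.265e+02  2.300e+02  4.000e+01  3.599e-01 -2.744e-01]
 [ 3.270e+02  2.400e+02  3.900e+01  3.585e-01 -2.813e-01]
 [ 3.270e+02  2.500e+02  3.900e+01  3.567e-01 -2.882e-01]
 [ 3.270e+02  2.600e+02  3.900e+01  3.549e-01 -2.952e-01]
 [ 3.270e+02  2.700e+02  3.900e+01  3.531e-01 -3.023e-01]
 [ 3.275e+02  2.800e+02  4.000e+01  3.516e-01 -3.096e-01]
 [ 3.270e+02  2.900e+02  3.900e+01  3.494e-01 -3.169e-01]
 [ 3.265e+02  3.000e+02  3.800e+01  3.471e-01 -3.244e-01]
 [ 3.270e+02  3.100e+02  3.700e+01  3.455e-01 -3.321e-01]
 [ 3.270e+02  3.200e+02  3.700e+01  3.435e-01 -3.399e-01]
 [ 3.265e+02  3.300e+02  3.600e+01  3.411e-01 -3.477e-01]
 [ 3.260e+02  3.400e+02  2.400e+01  3.387e-01 -3.557e-01]]
75.5903 0.3591576 -0.27832127 x at y=-.288 0.35667077
```

View pics/wrist3.png

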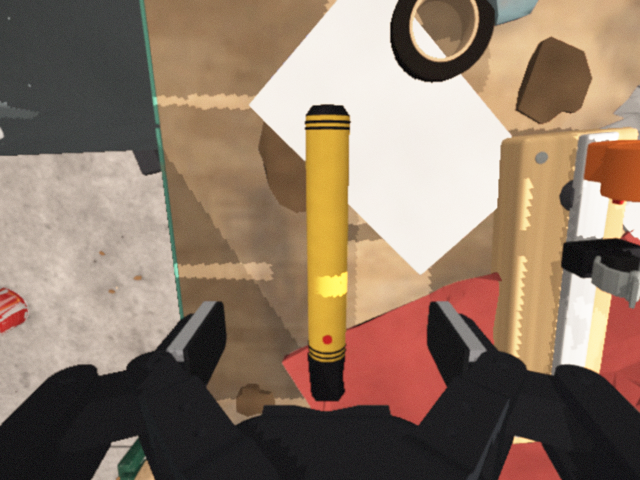

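The lamp is centred between the fingers, with its tail at (328,105) and head at (327,399), and the yaw matches. I'll descend and grip.

Call:
carry_out(
  steps=[
    {"dx":0,"dy":0,"dz":-0.03,"ax":0,"ay":0,"az":0,"fingers":0},
    {"dx":0,"dy":0,"dz":-0.03,"ax":0,"ay":0,"az":0,"fingers":0},
    {"dx":0,"dy":0,"dz":-0.02,"ax":0,"ay":0,"az":0,"fingers":0.2},
    {"dx":0,"dy":0,"dz":-0.01,"ax":0,"ay":0,"az":0,"fingers":0.3},
    {"dx":0,"dy":0,"dz":0,"ax":0,"ay":0,"az":0,"fingers":1},
    {"dx":0,"dy":0,"dz":0,"ax":0,"ay":0,"az":0,"fingers":1},
    {"dx":0,"dy":0,"dz":0,"ax":0,"ay":0,"az":0,"fingers":1},
    {"dx":0,"dy":0,"dz":0,"ax":0,"ay":0,"az":0,"fingers":1},
    {"dx":0,"dy":0,"dz":0,"ax":0,"ay":0,"az":0,"fingers":1},
    {"dx":0,"dy":0,"dz":0,"ax":0,"ay":0,"az":0,"fingers":1},
    {"dx":0,"dy":0,"dz":0,"ax":0,"ay":0,"az":0,"fingers":1},
    {"dx":0,"dy":0,"dz":0,"ax":0,"ay":0,"az":0,"fingers":1},
    {"dx":0,"dy":0,"dz":0,"ax":0,"ay":0,"az":0,"fingers":1},
    {"dx":0,"dy":0,"dz":0,"ax":0,"ay":0,"az":0,"fingers":1},
  ],
  newtons=70,
)

```text
time_s: 6.68
position: [0.3562, -0.2902, 0.0032]
tool_rot: [[0.25, 0.968, 0.003], [0.968, -0.25, -0.003], [-0.002, 0.003, -1.0]]
force: [0.4, 0.7, 6.9]
gripper_width: 0.304
grip_force: 68.6
```

Run:
```python
from h import *
W=dict(np.load('w3.npz'))
e=plane(W,[(328,105),(327,399.5)],.014);print(e,np.linalg.norm(e[0]-e[1]))
o=r.observe();print(o['position'],o['force'],o['wrist_torque'],o['grip_force'],o['gripper_width'])
```

```text
[[ 0.38010019 -0.19915925  0.014     ]
 [ 0.3262699  -0.40716962  0.014     ]] 0.21486278033894668
[ 0.35619859 -0.29016356  0.00324037] [0.41526658 0.65328836 6.91835979] [0.05057889 0.04178737 0.12515845] 68.55303525924683 0.30350298641321166
```

Call:
carry_out(
  steps=[
    {"dx":0,"dy":0,"dz":0.01,"ax":0,"ay":0,"az":0,"fingers":1},
    {"dx":0,"dy":0,"dz":0.02,"ax":0,"ay":0,"az":0,"fingers":1},
    {"dx":0,"dy":0,"dz":0.03,"ax":0,"ay":0,"az":0,"fingers":1},
    {"dx":0,"dy":0,"dz":0.04,"ax":0,"ay":0,"az":0,"fingers":1},
    {"dx":0,"dy":0,"dz":0.04,"ax":0,"ay":0,"az":0,"fingers":1},
    {"dx":0,"dy":0,"dz":0.04,"ax":0,"ay":0,"az":0,"fingers":1},
    {"dx":0,"dy":0,"dz":0.02,"ax":0,"ay":0,"az":0,"fingers":1},
    {"dx":0,"dy":0,"dz":0,"ax":0,"ay":0,"az":0,"fingers":1},
    {"dx":0,"dy":0,"dz":0,"ax":0,"ay":0,"az":0,"fingers":1},
  ],
)

```text
time_s: 7.43
position: [0.3556, -0.2895, 0.2033]
tool_rot: [[0.25, 0.968, 0.003], [0.968, -0.25, -0.004], [-0.003, 0.004, -1.0]]
force: [0.3, -0.0, -2.4]
gripper_width: 0.295
grip_force: 69.4
```

Run:
```python
from h import *
W=cap('wrist');np.savez('w4.npz',**W);S=cap('scene');D=cap('side')
o=r.observe();print(o['position'],o['tool_rot'],o['force'],o['wrist_torque'],o['gripper_width'])
z=lambda im:im
im=np.hstack([cv2.resize(W['img'],(400,300)),cv2.resize(S['img'][100:280,200:440],(400,300))])
im2=np.hstack([cv2.resize(D['img'][100:280,200:440],(400,300)),np.zeros((300,400,3),np.uint8)])
cv2.imwrite('pics/lift.png',np.vstack([im,im2])[:,:,::-1])
```

```text
[ 0.35389376 -0.28770293  0.20002446] [[ 0.24997615  0.96825002 -0.00195262]
 [ 0.96825069 -0.24997201  0.00214205]
 [ 0.00158594 -0.00242608 -0.9999958 ]] [-0.28435742 -0.0540787  -1.42195152] [ 0.03246616  0.0115502  -0.00545453] 0.29724791469178363
```

View pics/lift.png

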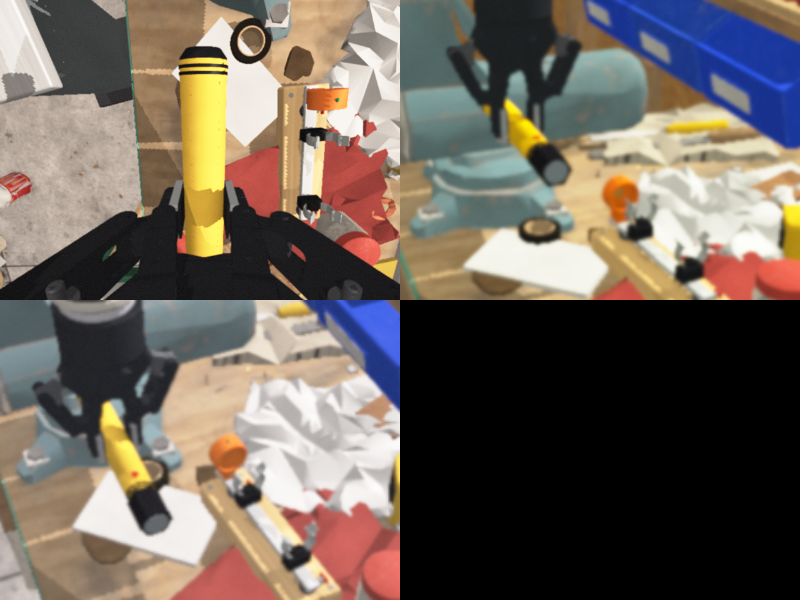

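The lift view shows the lamp held, with its tail in the wrist view at about (203,50) of the quarter picture. The lens face is at about (557,172) in the scene quarter and (155,520) in the side quarter. I'll check its pitch by triangulation.

Run:
```python
from h import *
S=cap('scene');D=cap('side');W=dict(np.load('w4.npz'))
H=tri(S,[(200+157*.6,100+172*.6)],D,[(200+155*.6,100+220*.6)])[0];print('head',H)
o=r.observe();p=o['position'];print(p,o['force'])
a=o['tool_rot'][:,0]
orgn=p+np.array([0,0,.0108])-.0073*a
print('pred head',orgn-.102*a,proj(S,orgn-.102*a),proj(D,orgn-.102*a))
# tail: row profile in wrist image; distinct pitch predictions of tail centre & width of barrel
for pit in(-4,-2,0,2,4):
    t=np.radians(pit);ax=a*np.cos(t)+np.array([0,0,1])*np.sin(t);c=orgn+.0073*a
    print(pit,proj(W,[c+ax*(.0947-.008),c+ax*.0947]).round(1).tolist())
m=mask(W,20,32,110,90)
for v in(85,95,100,110,120,140,200):
    u=np.nonzero(m[v,250:400])[0]; print(v,(u.min()+250,u.max()+250) if len(u) else None)
g=W['img'][60:125,325].astype(int);print([(60+i,tuple(x)) for i,x in enumerate(g) if i%3==0])
```

```text
head [ 0.33100255 -0.39011253  0.20835212  0.00227318]
[ 0.35398223 -0.28780903  0.19972596] [ 0.26836085  0.4941602  -2.31080905]
pred head [ 0.32667086 -0.39364162  0.21031842] [[292.44694954 203.43738171]] [[292.66644792 233.9802617 ]]
-4 [[323.5, 99.9], [323.5, 77.2]]
-2 [[323.5, 98.5], [323.4, 75.1]]
0 [[323.4, 97.4], [323.4, 73.2]]
2 [[323.4, 96.5], [323.4, 71.5]]
4 [[323.4, 95.9], [323.4, 70.2]]
85 None
95 (np.int64(291), np.int64(361))
100 (np.int64(287), np.int64(362))
110 (np.int64(288), np.int64(363))
120 (np.int64(292), np.int64(362))
140 (np.int64(288), np.int64(361))
200 (np.int64(291), np.int64(360))
[(60, (np.int64(236), np.int64(228), np.int64(221))), (63, (np.int64(243), np.int64(237), np.int64(231))), (66, (np.int64(245), np.int64(238), np.int64(233))), (69, (np.int64(243), np.int64(237), np.int64(230))), (72, (np.int64(242), np.int64(236), np.int64(228))), (75, (np.int64(26), np.int64(22), np.int64(24))), (78, (np.int64(33), np.int64(30), np.int64(30))), (81, (np.int64(36), np.int64(34), np.int64(35))), (84, (np.int64(40), np.int64(34), np.int64(39))), (87, (np.int64(32), np.int64(27), np.int64(28))), (90, (np.int64(32), np.int64(33), np.int64(37))), (93, (np.int64(255), np.int64(226), np.int64(80))), (96, (np.int64(252), np.int64(232), np.int64(87))), (99, (np.int64(254), np.int64(232), np.int64(86))), (102, (np.int64(56), np.int64(49), np.int64(38))), (105, (np.int64(48), np.int64(43), np.int64(43))), (108, (np.int64(255), np.int64(235), np.int64(90))), (111, (np.int64(255), np.int64(236), np.int64(90))), (114, (np.int64(42), np.int64(38), np.int64(40))), (117, (np.int64(56), np.int64(46), np.int64(40))), (120, (np.int64(255), np.int64(235), np.int64(88))), (123, (np.int64(253), np.int64(236), np.int64(92)))]
```

Call:
carry_out(
  steps=[
    {"dx":0.028,"dy":-0.018,"dz":0,"ax":0,"ay":0,"az":1.0,"fingers":1},
    {"dx":0.028,"dy":-0.018,"dz":0,"ax":0,"ay":0,"az":1.0,"fingers":1},
    {"dx":0.028,"dy":-0.018,"dz":0,"ax":0,"ay":0,"az":1.0,"fingers":1},
    {"dx":0.028,"dy":-0.018,"dz":0,"ax":0,"ay":0,"az":1.0,"fingers":1},
    {"dx":0.027,"dy":-0.019,"dz":0,"ax":0,"ay":0,"az":1.1,"fingers":1},
    {"dx":0,"dy":0,"dz":-0.02,"ax":0,"ay":0,"az":0,"fingers":1},
    {"dx":0,"dy":0,"dz":-0.02,"ax":0,"ay":0,"az":0,"fingers":1},
    {"dx":0,"dy":0,"dz":0,"ax":0,"ay":0,"az":0,"fingers":1},
    {"dx":0,"dy":0,"dz":0,"ax":0,"ay":0,"az":0,"fingers":1},
    {"dx":0,"dy":0,"dz":0,"ax":0,"ay":0,"az":0,"fingers":1},
    {"dx":0,"dy":0,"dz":0,"ax":0,"ay":0,"az":0,"fingers":1},
  ],
)

```text
time_s: 8.6
position: [0.4942, -0.3802, 0.1622]
tool_rot: [[0.163, 0.987, 0.001], [0.987, -0.163, -0.001], [-0.001, 0.001, -1.0]]
force: [0.8, 0.2, -1.9]
gripper_width: 0.304
grip_force: 69.5
```

Run:
```python
from h import *
W=cap('wrist');np.savez('w5.npz',**W);S=cap('scene');D=cap('side')
o=r.observe();print(o['position'],o['tool_rot'],o['force'],o['wrist_torque'])
cr=lambda c:cv2.resize(c['img'][140:305,280:500],(400,300),interpolation=cv2.INTER_CUBIC)
im=np.vstack([np.hstack([cv2.resize(W['img'][0:300,120:520],(400,300)),cr(S)]),np.hstack([cr(D),cr(D)])])
cv2.imwrite('pics/above.png',im[:,:,::-1])
p=o['position'];a=o['tool_rot'][:,0];z=np.array([0,0,1])
d=np.array([.1622,.9868,0]);O=np.array([.4952,-.366,0]);n=np.array([-.9868,.1622,0])
print('dock coords of tcp',(p-O)@d,(p-O)@n,'yaw',np.degrees(np.arctan2(a[1],a[0])))
c=p+.0108*z
print('lamp tail/px pred W',proj(W,[c+.0947*a]),'cup/clips pred W',proj(W,[O+d*.09+z*.095,O+d*.052+z*.095,O-d*.052+z*.095]))
for c_,n_ in((S,'S'),(D,'D')): print(n_,proj(c_,[O+d*.09+z*.095,O+d*.052+z*.112,O-d*.052+z*.112,c-a*.1093]).round(1).tolist())
```

```text
[ 0.49425466 -0.38019945  0.1624956 ] [[ 0.16285143  0.9866497   0.00133743]
 [ 0.98664999 -0.16284967 -0.00133859]
 [-0.00110292  0.00153757 -0.99999821]] [-0.14991417 -0.37250133 -1.55216031] [ 0.088321   -0.02411185 -0.04613967]
dock coords of tcp -0.014165353056173287 -0.0013702910405870858 yaw 80.62755172825918
lamp tail/px pred W [[329.13626538  75.4194543 ]] cup/clips pred W [[325.16093338  83.01242299]
 [325.2053639  153.12651026]
 [325.3027791  311.02118603]]
S [[334.9, 213.7], [345.0, 213.5], [375.3, 236.6], [403.9, 221.7]]
D [[339.0, 192.0], [349.1, 198.1], [379.4, 235.4], [408.1, 240.4]]
```

View pics/above.png

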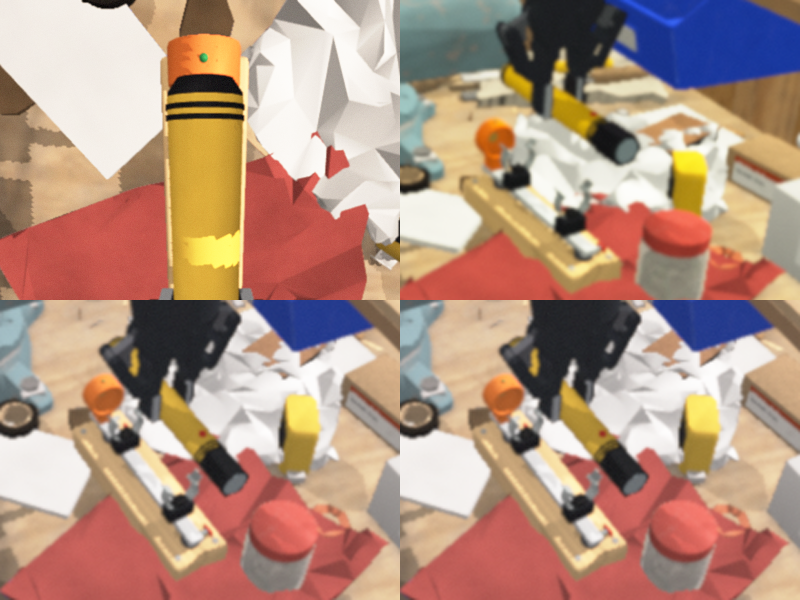

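The wrist quarter shows the tail band at columns 166–243 and the cup at 166–243 behind it, so the lateral alignment looks good. The lamp is level above the clips in the other views. I'll put numbers on the offsets from this same picture.

Run:
```python
from h import *
o=r.observe();print(o['position'])
W=cap('wrist');print(r.observe()['position'],W['K'][0])
d=np.array([.1622,.9868,0]);O=np.array([.4952,-.366,0]);n=np.array([-.9868,.1622,0])
m=mask(W,20,32,110,90);q=mask(W,5,16,180,120)
for v in (95,125,150,200,250,280):
    u=np.nonzero(m[v,230:420])[0]+230; c=(u.min()+u.max())/2;P=plane(W,[(c,v)],o['position'][2]+.0108)[0]-O;print('lamp',v,u.min(),u.max(),'dock x,n',(P@d).round(4),(P@n).round(4))
g=np.array(W['img'][60:110,324],int).sum(1);print('tail edge col324',[(60+i,x) for i,x in enumerate(g)][::2])
for v in(40,50,60,66):
    u=np.nonzero(q[v,230:420])[0]+230; c=(u.min()+u.max())/2
    for z in(.085,.1):
        P=plane(W,[(c,v)],z)[0]-O;print('cup',v,u.min(),u.max(),z,(P@d).round(4),(P@n).round(4))
```

```text
[ 0.49425466 -0.38019945  0.1624956 ]
[ 0.49419102 -0.38015006  0.16234618] [341.45276275   0.         325.88549397]
lamp 95 290 359 dock x,n 0.0742 0.0001
lamp 125 288 361 dock x,n 0.0641 0.0001
lamp 150 289 362 dock x,n 0.0553 -0.0002
lamp 200 291 359 dock x,n 0.0366 -0.0
lamp 250 293 359 dock x,n 0.0162 -0.0004
lamp 280 294 357 dock x,n 0.0031 -0.0002
tail edge col324 [(60, np.int64(284)), (62, np.int64(406)), (64, np.int64(510)), (66, np.int64(520)), (68, np.int64(516)), (70, np.int64(511)), (72, np.int64(485)), (74, np.int64(167)), (76, np.int64(68)), (78, np.int64(78)), (80, np.int64(83)), (82, np.int64(79)), (84, np.int64(85)), (86, np.int64(85)), (88, np.int64(80)), (90, np.int64(65)), (92, np.int64(276)), (94, np.int64(460)), (96, np.int64(445)), (98, np.int64(450)), (100, np.int64(396)), (102, np.int64(107)), (104, np.int64(87)), (106, np.int64(154)), (108, np.int64(426))]
cup 40 292 323 0.085 0.1138 0.0099
cup 40 292 323 0.1 0.11 0.0092
cup 50 288 358 0.085 0.1088 0.0011
cup 50 288 358 0.1 0.1053 0.001
cup 60 288 358 0.085 0.1036 0.0011
cup 60 288 358 0.1 0.1005 0.001
cup 66 288 357 0.085 0.1005 0.0014
cup 66 288 357 0.1 0.0976 0.0013
```

Laterally the lamp is on centre to within 1 mm, and its tail is at dock x≈0.080. I'll now descend in force-watched stages.

Call:
carry_out(
  steps=[
    {"dx":0,"dy":0,"dz":-0.01,"ax":0,"ay":0,"az":0,"fingers":1},
    {"dx":0,"dy":0,"dz":-0.01,"ax":0,"ay":0,"az":0,"fingers":1},
    {"dx":0,"dy":0,"dz":-0.01,"ax":0,"ay":0,"az":0,"fingers":1},
    {"dx":0,"dy":0,"dz":-0.006,"ax":0,"ay":0,"az":0,"fingers":1},
    {"dx":0,"dy":0,"dz":0,"ax":0,"ay":0,"az":0,"fingers":1},
    {"dx":0,"dy":0,"dz":0,"ax":0,"ay":0,"az":0,"fingers":1},
    {"dx":0,"dy":0,"dz":0,"ax":0,"ay":0,"az":0,"fingers":1},
  ],
)

```text
time_s: 9.38
position: [0.494, -0.3799, 0.1252]
tool_rot: [[0.163, 0.987, -0.0], [0.987, -0.163, 0.0], [0.0, -0.0, -1.0]]
force: [-0.3, -0.2, -1.6]
gripper_width: 0.306
grip_force: 69.5
```

Call:
carry_out(
  steps=[
    {"dx":0,"dy":0,"dz":-0.002,"ax":0,"ay":0,"az":0,"fingers":1},
    {"dx":0,"dy":0,"dz":-0.002,"ax":0,"ay":0,"az":0,"fingers":1},
    {"dx":0,"dy":0,"dz":0,"ax":0,"ay":0,"az":0,"fingers":1},
  ],
)

```text
time_s: 9.63
position: [0.4939, -0.3798, 0.1212]
tool_rot: [[0.163, 0.987, -0.0], [0.987, -0.163, 0.0], [-0.0, -0.0, -1.0]]
force: [-0.1, -0.6, -1.5]
gripper_width: 0.303
grip_force: 69.5
```

Call:
carry_out(
  steps=[
    {"dx":0,"dy":0,"dz":-0.002,"ax":0,"ay":0,"az":0,"fingers":1},
    {"dx":0,"dy":0,"dz":-0.002,"ax":0,"ay":0,"az":0,"fingers":1},
    {"dx":0,"dy":0,"dz":0,"ax":0,"ay":0,"az":0,"fingers":1},
  ],
)

```text
time_s: 9.88
position: [0.4937, -0.3796, 0.1169]
tool_rot: [[0.163, 0.987, -0.001], [0.987, -0.163, 0.0], [0.0, -0.001, -1.0]]
force: [-0.3, 0.6, -2.1]
gripper_width: 0.299
grip_force: 69.5
```

Call:
carry_out(
  steps=[
    {"dx":0,"dy":0,"dz":-0.0015,"ax":0,"ay":0,"az":0,"fingers":1},
    {"dx":0,"dy":0,"dz":-0.0015,"ax":0,"ay":0,"az":0,"fingers":1},
    {"dx":0,"dy":0,"dz":0,"ax":0,"ay":0,"az":0,"fingers":1},
  ],
)

```text
time_s: 10.13
position: [0.4937, -0.3796, 0.1139]
tool_rot: [[0.163, 0.987, -0.0], [0.987, -0.163, 0.0], [0.0, -0.001, -1.0]]
force: [0.8, 1.2, -2.2]
gripper_width: 0.3
grip_force: 69.5
```

Call:
carry_out(
  steps=[
    {"dx":0,"dy":0,"dz":-0.0015,"ax":0,"ay":0,"az":0,"fingers":1},
    {"dx":0,"dy":0,"dz":-0.0015,"ax":0,"ay":0,"az":0,"fingers":1},
    {"dx":0,"dy":0,"dz":0,"ax":0,"ay":0,"az":0,"fingers":1},
  ],
)

```text
time_s: 10.38
position: [0.4937, -0.3797, 0.1109]
tool_rot: [[0.163, 0.987, -0.0], [0.987, -0.163, 0.0], [0.0, -0.001, -1.0]]
force: [-0.7, 0.5, -1.2]
gripper_width: 0.303
grip_force: 69.5
```

Call:
carry_out(
  steps=[
    {"dx":0,"dy":0,"dz":-0.0015,"ax":0,"ay":0,"az":0,"fingers":1},
    {"dx":0,"dy":0,"dz":-0.0015,"ax":0,"ay":0,"az":0,"fingers":1},
    {"dx":0,"dy":0,"dz":0,"ax":0,"ay":0,"az":0,"fingers":1},
  ],
)

```text
time_s: 10.63
position: [0.4938, -0.3797, 0.1079]
tool_rot: [[0.163, 0.987, -0.0], [0.987, -0.163, 0.0], [0.0, -0.0, -1.0]]
force: [-0.0, -0.3, -1.0]
gripper_width: 0.303
grip_force: 69.5
```

Call:
carry_out(
  steps=[
    {"dx":0,"dy":0,"dz":-0.001,"ax":0,"ay":0,"az":0,"fingers":1},
    {"dx":0,"dy":0,"dz":-0.001,"ax":0,"ay":0,"az":0,"fingers":1},
    {"dx":0,"dy":0,"dz":0,"ax":0,"ay":0,"az":0,"fingers":1},
  ],
)

```text
time_s: 10.88
position: [0.4938, -0.3797, 0.1061]
tool_rot: [[0.163, 0.987, -0.0], [0.987, -0.163, 0.0], [0.0, -0.0, -1.0]]
force: [-0.5, 0.4, -2.2]
gripper_width: 0.3
grip_force: 69.5
```

Call:
carry_out(
  steps=[
    {"dx":0,"dy":0,"dz":-0.001,"ax":0,"ay":0,"az":0,"fingers":1},
    {"dx":0,"dy":0,"dz":-0.001,"ax":0,"ay":0,"az":0,"fingers":1},
    {"dx":0,"dy":0,"dz":0,"ax":0,"ay":0,"az":0,"fingers":1},
  ],
)

```text
time_s: 11.13
position: [0.4938, -0.3797, 0.104]
tool_rot: [[0.163, 0.987, -0.0], [0.987, -0.163, 0.0], [0.0, -0.0, -1.0]]
force: [-0.4, -0.2, -2.0]
gripper_width: 0.303
grip_force: 69.5
```

Call:
carry_out(
  steps=[
    {"dx":0,"dy":0,"dz":-0.001,"ax":0,"ay":0,"az":0,"fingers":1},
    {"dx":0,"dy":0,"dz":-0.001,"ax":0,"ay":0,"az":0,"fingers":1},
    {"dx":0,"dy":0,"dz":0,"ax":0,"ay":0,"az":0,"fingers":1},
  ],
)

```text
time_s: 11.38
position: [0.4938, -0.3797, 0.102]
tool_rot: [[0.163, 0.987, -0.0], [0.987, -0.163, 0.0], [0.0, -0.0, -1.0]]
force: [-1.2, 0.2, -2.2]
gripper_width: 0.303
grip_force: 69.5
```

Call:
carry_out(
  steps=[
    {"dx":0,"dy":0,"dz":-0.001,"ax":0,"ay":0,"az":0,"fingers":1},
    {"dx":0,"dy":0,"dz":-0.001,"ax":0,"ay":0,"az":0,"fingers":1},
    {"dx":0,"dy":0,"dz":0,"ax":0,"ay":0,"az":0,"fingers":1},
  ],
)

```text
time_s: 11.63
position: [0.4938, -0.3797, 0.1001]
tool_rot: [[0.163, 0.987, -0.0], [0.987, -0.163, 0.0], [0.0, -0.0, -1.0]]
force: [0.5, 0.2, -2.0]
gripper_width: 0.3
grip_force: 69.5
```

Call:
carry_out(
  steps=[
    {"dx":0,"dy":0,"dz":-0.001,"ax":0,"ay":0,"az":0,"fingers":1},
    {"dx":0,"dy":0,"dz":-0.001,"ax":0,"ay":0,"az":0,"fingers":1},
    {"dx":0,"dy":0,"dz":0,"ax":0,"ay":0,"az":0,"fingers":1},
  ],
)

```text
time_s: 11.88
position: [0.4938, -0.3797, 0.098]
tool_rot: [[0.163, 0.987, -0.0], [0.987, -0.163, 0.0], [0.0, -0.0, -1.0]]
force: [0.2, -0.0, -1.3]
gripper_width: 0.303
grip_force: 69.5
```

Call:
carry_out(
  steps=[
    {"dx":0,"dy":0,"dz":-0.001,"ax":0,"ay":0,"az":0,"fingers":1},
    {"dx":0,"dy":0,"dz":-0.001,"ax":0,"ay":0,"az":0,"fingers":1},
    {"dx":0,"dy":0,"dz":0,"ax":0,"ay":0,"az":0,"fingers":1},
  ],
)

```text
time_s: 12.13
position: [0.4938, -0.3797, 0.0961]
tool_rot: [[0.163, 0.987, -0.0], [0.987, -0.163, 0.0], [0.0, -0.0, -1.0]]
force: [-0.5, -0.1, -1.5]
gripper_width: 0.301
grip_force: 69.5
```

Call:
carry_out(
  steps=[
    {"dx":0,"dy":0,"dz":-0.001,"ax":0,"ay":0,"az":0,"fingers":1},
    {"dx":0,"dy":0,"dz":-0.001,"ax":0,"ay":0,"az":0,"fingers":1},
    {"dx":0,"dy":0,"dz":0,"ax":0,"ay":0,"az":0,"fingers":1},
  ],
)

```text
time_s: 12.38
position: [0.4935, -0.3798, 0.0944]
tool_rot: [[0.163, 0.987, -0.001], [0.987, -0.163, -0.0], [-0.0, -0.001, -1.0]]
force: [-2.0, 0.1, 1.0]
gripper_width: 0.303
grip_force: 70.0
```

Contact is at TCP z≈0.095, so the seated height should be at TCP z≈0.076. There is a slight sideways push towards −x, so I'll nudge that way.

Call:
carry_out(
  steps=[
    {"dx":-0.0005,"dy":0,"dz":-0.001,"ax":0,"ay":0,"az":0,"fingers":1},
    {"dx":0,"dy":0,"dz":-0.001,"ax":0,"ay":0,"az":0,"fingers":1},
    {"dx":0,"dy":0,"dz":0,"ax":0,"ay":0,"az":0,"fingers":1},
  ],
)

```text
time_s: 12.63
position: [0.4936, -0.3802, 0.0932]
tool_rot: [[0.163, 0.987, 0.001], [0.987, -0.163, -0.001], [-0.001, 0.001, -1.0]]
force: [-2.6, 0.6, 7.7]
gripper_width: 0.298
grip_force: 70.7
```

Call:
carry_out(
  steps=[
    {"dx":0,"dy":0,"dz":-0.001,"ax":0,"ay":0,"az":0,"fingers":1},
    {"dx":0,"dy":0,"dz":0,"ax":0,"ay":0,"az":0,"fingers":1},
  ],
)

```text
time_s: 12.8
position: [0.4937, -0.3803, 0.0926]
tool_rot: [[0.163, 0.987, 0.001], [0.987, -0.163, -0.001], [-0.001, 0.001, -1.0]]
force: [-3.5, 0.0, 9.0]
gripper_width: 0.304
grip_force: 71.0
```

Call:
carry_out(
  steps=[
    {"dx":-0.001,"dy":0,"dz":0,"ax":0,"ay":0,"az":0,"fingers":1},
    {"dx":0,"dy":0,"dz":-0.001,"ax":0,"ay":0,"az":0,"fingers":1},
    {"dx":0,"dy":0,"dz":0,"ax":0,"ay":0,"az":0,"fingers":1},
  ],
)

```text
time_s: 13.05
position: [0.4935, -0.3805, 0.092]
tool_rot: [[0.163, 0.987, 0.002], [0.987, -0.163, -0.002], [-0.001, 0.003, -1.0]]
force: [-1.4, 1.0, 9.7]
gripper_width: 0.297
grip_force: 71.0
```

Call:
carry_out(
  steps=[
    {"dx":0,"dy":0,"dz":-0.001,"ax":0,"ay":0,"az":0,"fingers":1},
    {"dx":0,"dy":0,"dz":0,"ax":0,"ay":0,"az":0,"fingers":1},
  ],
)

```text
time_s: 13.22
position: [0.4935, -0.3807, 0.0913]
tool_rot: [[0.163, 0.987, 0.003], [0.987, -0.163, -0.002], [-0.002, 0.003, -1.0]]
force: [-1.7, 0.8, 11.9]
gripper_width: 0.307
grip_force: 71.3
```

Call:
carry_out(
  steps=[
    {"dx":-0.0003,"dy":0,"dz":-0.001,"ax":0,"ay":0,"az":0,"fingers":1},
    {"dx":0,"dy":0,"dz":0,"ax":0,"ay":0,"az":0,"fingers":1},
  ],
)

```text
time_s: 13.38
position: [0.4934, -0.3809, 0.0905]
tool_rot: [[0.163, 0.987, 0.003], [0.987, -0.163, -0.002], [-0.002, 0.003, -1.0]]
force: [-1.9, 1.1, 12.8]
gripper_width: 0.3
grip_force: 71.3
```

```bash
python3 -c "
from h import *
o=r.observe();print(o['position'],o['force'],o['wrist_torque'])"
```

```text
[ 0.49344353 -0.38090207  0.09046484] [-1.88558825  1.0668766  12.84361308] [ 0.47843674  0.26635083 -0.08627448]
```

Call:
carry_out(
  steps=[
    {"dx":0,"dy":0,"dz":-0.001,"ax":0,"ay":0,"az":0,"fingers":1},
    {"dx":0,"dy":0,"dz":0,"ax":0,"ay":0,"az":0,"fingers":1},
  ],
)

```text
time_s: 13.55
position: [0.4935, -0.381, 0.0895]
tool_rot: [[0.163, 0.987, 0.003], [0.987, -0.163, -0.003], [-0.002, 0.003, -1.0]]
force: [-2.7, 0.7, 13.0]
gripper_width: 0.303
grip_force: 71.4
```

Call:
carry_out(
  steps=[
    {"dx":-0.0003,"dy":0,"dz":-0.001,"ax":0,"ay":0,"az":0,"fingers":1},
    {"dx":0,"dy":0,"dz":0,"ax":0,"ay":0,"az":0,"fingers":1},
  ],
)

```text
time_s: 13.72
position: [0.4934, -0.3812, 0.0886]
tool_rot: [[0.163, 0.987, 0.003], [0.987, -0.163, -0.003], [-0.002, 0.004, -1.0]]
force: [-0.6, 0.7, 13.1]
gripper_width: 0.297
grip_force: 71.3
```

Call:
carry_out(
  steps=[
    {"dx":0,"dy":0,"dz":-0.001,"ax":0,"ay":0,"az":0,"fingers":1},
    {"dx":0,"dy":0,"dz":0,"ax":0,"ay":0,"az":0,"fingers":1},
  ],
)

```text
time_s: 13.88
position: [0.4933, -0.3813, 0.0876]
tool_rot: [[0.163, 0.987, 0.003], [0.987, -0.163, -0.003], [-0.002, 0.004, -1.0]]
force: [-1.6, 0.1, 12.7]
gripper_width: 0.302
grip_force: 71.2
```

Call:
carry_out(
  steps=[
    {"dx":0,"dy":0,"dz":-0.001,"ax":0,"ay":0,"az":0,"fingers":1},
    {"dx":0,"dy":0,"dz":0,"ax":0,"ay":0,"az":0,"fingers":1},
  ],
)

```text
time_s: 14.05
position: [0.4933, -0.3813, 0.0864]
tool_rot: [[0.163, 0.987, 0.003], [0.987, -0.163, -0.003], [-0.003, 0.004, -1.0]]
force: [-1.6, 0.1, 12.0]
gripper_width: 0.305
grip_force: 71.2
```

Call:
carry_out(
  steps=[
    {"dx":0,"dy":0,"dz":-0.001,"ax":0,"ay":0,"az":0,"fingers":1},
    {"dx":0,"dy":0,"dz":0,"ax":0,"ay":0,"az":0,"fingers":1},
  ],
)

```text
time_s: 14.22
position: [0.4932, -0.3813, 0.0853]
tool_rot: [[0.163, 0.987, 0.003], [0.987, -0.163, -0.003], [-0.002, 0.004, -1.0]]
force: [-1.4, -1.2, 11.2]
gripper_width: 0.298
grip_force: 71.1
```

Call:
carry_out(
  steps=[
    {"dx":0,"dy":0,"dz":-0.001,"ax":0,"ay":0,"az":0,"fingers":1},
    {"dx":0,"dy":0,"dz":0,"ax":0,"ay":0,"az":0,"fingers":1},
  ],
)

```text
time_s: 14.38
position: [0.4932, -0.3813, 0.0841]
tool_rot: [[0.163, 0.987, 0.003], [0.987, -0.163, -0.003], [-0.002, 0.003, -1.0]]
force: [-1.9, -1.3, 9.3]
gripper_width: 0.302
grip_force: 71.0
```

Call:
carry_out(
  steps=[
    {"dx":0,"dy":0,"dz":-0.001,"ax":0,"ay":0,"az":0,"fingers":1},
    {"dx":0,"dy":0,"dz":0,"ax":0,"ay":0,"az":0,"fingers":1},
  ],
)

```text
time_s: 14.55
position: [0.4931, -0.3811, 0.0827]
tool_rot: [[0.163, 0.987, 0.003], [0.987, -0.163, -0.003], [-0.002, 0.003, -1.0]]
force: [-0.4, -0.0, 7.3]
gripper_width: 0.302
grip_force: 70.6
```

Call:
carry_out(
  steps=[
    {"dx":0,"dy":0,"dz":-0.001,"ax":0,"ay":0,"az":0,"fingers":1},
    {"dx":0,"dy":0,"dz":0,"ax":0,"ay":0,"az":0,"fingers":1},
  ],
)

```text
time_s: 14.72
position: [0.493, -0.381, 0.0814]
tool_rot: [[0.163, 0.987, 0.003], [0.987, -0.163, -0.002], [-0.002, 0.003, -1.0]]
force: [-1.2, -0.5, 5.5]
gripper_width: 0.299
grip_force: 70.4
```

Call:
carry_out(
  steps=[
    {"dx":0,"dy":0,"dz":-0.001,"ax":0,"ay":0,"az":0,"fingers":1},
    {"dx":0,"dy":0,"dz":0,"ax":0,"ay":0,"az":0,"fingers":1},
  ],
)

```text
time_s: 14.88
position: [0.4928, -0.3807, 0.0797]
tool_rot: [[0.163, 0.987, 0.002], [0.987, -0.163, -0.002], [-0.001, 0.002, -1.0]]
force: [1.4, -2.1, 0.9]
gripper_width: 0.299
grip_force: 70.0
```

Call:
carry_out(
  steps=[
    {"dx":0,"dy":0,"dz":-0.001,"ax":0,"ay":0,"az":0,"fingers":1},
    {"dx":0,"dy":0,"dz":0,"ax":0,"ay":0,"az":0,"fingers":1},
  ],
)

```text
time_s: 15.05
position: [0.4926, -0.3803, 0.0781]
tool_rot: [[0.163, 0.987, 0.001], [0.987, -0.163, -0.001], [-0.001, 0.001, -1.0]]
force: [2.9, -2.3, -1.3]
gripper_width: 0.299
grip_force: 69.7
```

Call:
carry_out(
  steps=[
    {"dx":0,"dy":0,"dz":-0.001,"ax":0,"ay":0,"az":0,"fingers":1},
    {"dx":0,"dy":0,"dz":0,"ax":0,"ay":0,"az":0,"fingers":1},
  ],
)

```text
time_s: 15.22
position: [0.4924, -0.3801, 0.0769]
tool_rot: [[0.163, 0.987, 0.001], [0.987, -0.163, -0.001], [-0.0, 0.001, -1.0]]
force: [5.1, -2.5, -2.6]
gripper_width: 0.303
grip_force: 69.5
```

The lamp has snapped through the lips. I'll undo the sideways nudge and press on to the seats.

Call:
carry_out(
  steps=[
    {"dx":0.001,"dy":0,"dz":-0.0005,"ax":0,"ay":0,"az":0,"fingers":1},
    {"dx":0,"dy":0,"dz":0,"ax":0,"ay":0,"az":0,"fingers":1},
  ],
)

```text
time_s: 15.38
position: [0.4928, -0.3798, 0.0764]
tool_rot: [[0.163, 0.987, -0.0], [0.987, -0.163, 0.0], [0.0, -0.001, -1.0]]
force: [3.0, -2.4, -2.8]
gripper_width: 0.303
grip_force: 69.5
```

Call:
carry_out(
  steps=[
    {"dx":0,"dy":0,"dz":-0.001,"ax":0,"ay":0,"az":0,"fingers":1},
    {"dx":0,"dy":0,"dz":0,"ax":0,"ay":0,"az":0,"fingers":1},
  ],
)

```text
time_s: 15.55
position: [0.4927, -0.3796, 0.0754]
tool_rot: [[0.163, 0.987, -0.0], [0.987, -0.163, 0.0], [0.0, -0.0, -1.0]]
force: [2.5, -2.2, -3.4]
gripper_width: 0.299
grip_force: 69.4
```

Call:
carry_out(
  steps=[
    {"dx":0,"dy":0,"dz":-0.001,"ax":0,"ay":0,"az":0,"fingers":1},
    {"dx":0,"dy":0,"dz":0,"ax":0,"ay":0,"az":0,"fingers":1},
  ],
)

```text
time_s: 15.72
position: [0.4928, -0.3796, 0.0749]
tool_rot: [[0.163, 0.987, -0.0], [0.987, -0.163, 0.0], [0.0, -0.0, -1.0]]
force: [2.4, -0.3, 0.1]
gripper_width: 0.298
grip_force: 70.1
```

Call:
carry_out(
  steps=[
    {"dx":0.0005,"dy":0,"dz":-0.001,"ax":0,"ay":0,"az":0,"fingers":1},
    {"dx":0,"dy":0,"dz":0,"ax":0,"ay":0,"az":0,"fingers":1},
  ],
)

```text
time_s: 15.88
position: [0.4928, -0.3796, 0.0746]
tool_rot: [[0.163, 0.987, -0.001], [0.987, -0.163, 0.0], [0.0, -0.001, -1.0]]
force: [-1.5, 0.3, 7.9]
gripper_width: 0.303
grip_force: 70.8
```

Call:
carry_out(
  steps=[
    {"dx":0,"dy":0,"dz":-0.001,"ax":0,"ay":0,"az":0,"fingers":1},
    {"dx":0,"dy":0,"dz":0,"ax":0,"ay":0,"az":0,"fingers":1},
  ],
)

```text
time_s: 16.05
position: [0.4929, -0.3797, 0.0744]
tool_rot: [[0.163, 0.987, -0.001], [0.987, -0.163, -0.0], [-0.0, -0.001, -1.0]]
force: [-2.5, 1.5, 15.0]
gripper_width: 0.303
grip_force: 71.5
```

The hard stop is reached at TCP z 0.0744, a drop of 20.6 mm from contact, so the lamp is home. I'll relax the press and start sliding towards the cup.

Call:
carry_out(
  steps=[
    {"dx":0,"dy":0,"dz":0,"ax":0,"ay":0,"az":0,"fingers":1},
    {"dx":0,"dy":0,"dz":0.001,"ax":0,"ay":0,"az":0,"fingers":1},
    {"dx":-0.0003,"dy":0,"dz":0.0008,"ax":0,"ay":0,"az":0,"fingers":1},
    {"dx":0,"dy":0,"dz":0,"ax":0,"ay":0,"az":0,"fingers":1},
  ],
)

```text
time_s: 16.38
position: [0.4928, -0.3796, 0.0748]
tool_rot: [[0.163, 0.987, -0.0], [0.987, -0.163, 0.0], [0.0, -0.0, -1.0]]
force: [0.5, 0.5, 4.5]
gripper_width: 0.303
grip_force: 70.0
```

Call:
carry_out(
  steps=[
    {"dx":0.0003,"dy":0.002,"dz":0,"ax":0,"ay":0,"az":0,"fingers":1},
    {"dx":0.0003,"dy":0.002,"dz":0,"ax":0,"ay":0,"az":0,"fingers":1},
    {"dx":0.0004,"dy":0.002,"dz":0,"ax":0,"ay":0,"az":0,"fingers":1},
    {"dx":0,"dy":0,"dz":0,"ax":0,"ay":0,"az":0,"fingers":1},
  ],
)

```text
time_s: 16.72
position: [0.494, -0.3745, 0.0748]
tool_rot: [[0.163, 0.987, -0.0], [0.987, -0.163, -0.001], [-0.001, 0.0, -1.0]]
force: [-0.6, -5.1, 4.4]
gripper_width: 0.304
grip_force: 70.1
```

Call:
carry_out(
  steps=[
    {"dx":0.0003,"dy":0.002,"dz":0,"ax":0,"ay":0,"az":0,"fingers":1},
    {"dx":0.0003,"dy":0.002,"dz":0,"ax":0,"ay":0,"az":0,"fingers":1},
    {"dx":0.0004,"dy":0.002,"dz":0,"ax":0,"ay":0,"az":0,"fingers":1},
    {"dx":0,"dy":0,"dz":0,"ax":0,"ay":0,"az":0,"fingers":1},
  ],
)

```text
time_s: 17.05
position: [0.495, -0.3683, 0.0748]
tool_rot: [[0.163, 0.987, 0.0], [0.987, -0.163, -0.001], [-0.001, 0.0, -1.0]]
force: [-2.1, -4.0, 5.3]
gripper_width: 0.297
grip_force: 70.1
```

Call:
carry_out(
  steps=[
    {"dx":0.0003,"dy":0.002,"dz":0,"ax":0,"ay":0,"az":0,"fingers":1},
    {"dx":0.0003,"dy":0.002,"dz":0,"ax":0,"ay":0,"az":0,"fingers":1},
    {"dx":0.0002,"dy":0.002,"dz":0,"ax":0,"ay":0,"az":0,"fingers":1},
    {"dx":0,"dy":0,"dz":0,"ax":0,"ay":0,"az":0,"fingers":1},
  ],
)

```text
time_s: 17.38
position: [0.496, -0.3622, 0.0748]
tool_rot: [[0.163, 0.987, 0.0], [0.987, -0.163, -0.001], [-0.001, 0.0, -1.0]]
force: [-0.4, -3.8, 6.0]
gripper_width: 0.303
grip_force: 70.1
```

Call:
carry_out(
  steps=[
    {"dx":0.0003,"dy":0.002,"dz":0,"ax":0,"ay":0,"az":0,"fingers":1},
    {"dx":0.0003,"dy":0.002,"dz":0,"ax":0,"ay":0,"az":0,"fingers":1},
    {"dx":0,"dy":0,"dz":0,"ax":0,"ay":0,"az":0,"fingers":1},
  ],
)

```text
time_s: 17.63
position: [0.4966, -0.3581, 0.0748]
tool_rot: [[0.163, 0.987, 0.0], [0.987, -0.163, -0.001], [-0.001, 0.0, -1.0]]
force: [-0.4, -3.7, 5.7]
gripper_width: 0.298
grip_force: 70.1
```

Call:
carry_out(
  steps=[
    {"dx":0.0002,"dy":0.001,"dz":0,"ax":0,"ay":0,"az":0,"fingers":1},
    {"dx":0.0001,"dy":0.001,"dz":0,"ax":0,"ay":0,"az":0,"fingers":1},
    {"dx":0,"dy":0,"dz":0,"ax":0,"ay":0,"az":0,"fingers":1},
  ],
)

```text
time_s: 17.88
position: [0.4969, -0.3563, 0.0748]
tool_rot: [[0.163, 0.987, 0.0], [0.987, -0.163, -0.001], [-0.001, 0.0, -1.0]]
force: [-0.8, -5.5, 4.7]
gripper_width: 0.3
grip_force: 70.1
```

Call:
carry_out(
  steps=[
    {"dx":0.0002,"dy":0.001,"dz":0,"ax":0,"ay":0,"az":0,"fingers":1},
    {"dx":0,"dy":0,"dz":0,"ax":0,"ay":0,"az":0,"fingers":1},
  ],
)

```text
time_s: 18.05
position: [0.4971, -0.3553, 0.0748]
tool_rot: [[0.163, 0.987, 0.0], [0.987, -0.163, -0.001], [-0.001, 0.0, -1.0]]
force: [-1.5, -4.6, 5.6]
gripper_width: 0.299
grip_force: 70.1
```

Call:
carry_out(
  steps=[
    {"dx":0.0001,"dy":0.001,"dz":0,"ax":0,"ay":0,"az":0,"fingers":1},
    {"dx":0,"dy":0,"dz":0,"ax":0,"ay":0,"az":0,"fingers":1},
  ],
)

```text
time_s: 18.22
position: [0.4973, -0.3543, 0.0748]
tool_rot: [[0.163, 0.987, 0.0], [0.987, -0.163, -0.001], [-0.001, 0.001, -1.0]]
force: [0.5, -4.6, 5.9]
gripper_width: 0.303
grip_force: 70.1
```

Call:
carry_out(
  steps=[
    {"dx":0.0002,"dy":0.001,"dz":0,"ax":0,"ay":0,"az":0,"fingers":1},
    {"dx":0,"dy":0,"dz":0,"ax":0,"ay":0,"az":0,"fingers":1},
  ],
)

```text
time_s: 18.38
position: [0.4974, -0.3536, 0.0748]
tool_rot: [[0.163, 0.987, 0.0], [0.987, -0.163, -0.001], [-0.001, 0.001, -1.0]]
force: [-0.8, -4.7, 5.1]
gripper_width: 0.304
grip_force: 70.1
```

Call:
carry_out(
  steps=[
    {"dx":0.0002,"dy":0.001,"dz":0,"ax":0,"ay":0,"az":0,"fingers":1},
    {"dx":0,"dy":0,"dz":0,"ax":0,"ay":0,"az":0,"fingers":1},
  ],
)

```text
time_s: 18.55
position: [0.4974, -0.3536, 0.0748]
tool_rot: [[0.162, 0.987, 0.0], [0.987, -0.162, -0.003], [-0.003, 0.001, -1.0]]
force: [-1.2, -9.0, 3.7]
gripper_width: 0.299
grip_force: 70.1
```

Call:
carry_out(
  steps=[
    {"dx":0.0001,"dy":0.001,"dz":0,"ax":0,"ay":0,"az":0,"fingers":1},
    {"dx":0,"dy":0,"dz":0,"ax":0,"ay":0,"az":0,"fingers":1},
  ],
)

```text
time_s: 18.72
position: [0.4974, -0.3536, 0.0749]
tool_rot: [[0.162, 0.987, 0.0], [0.987, -0.162, -0.004], [-0.004, 0.001, -1.0]]
force: [-2.9, -11.2, 2.8]
gripper_width: 0.3
grip_force: 70.0
```

The lamp stopped at the cup bottom after 26.4 mm of travel, as predicted. I'll relieve the push, release and retreat upward.

Call:
carry_out(
  steps=[
    {"dx":-0.0002,"dy":-0.001,"dz":0,"ax":0,"ay":0,"az":0,"fingers":1},
    {"dx":0,"dy":-0.0005,"dz":-0.0003,"ax":0,"ay":0,"az":0,"fingers":1},
    {"dx":0,"dy":0,"dz":0,"ax":0,"ay":0,"az":0,"fingers":0.6},
    {"dx":0,"dy":0,"dz":0,"ax":0,"ay":0,"az":0,"fingers":0.5},
    {"dx":0,"dy":0,"dz":0,"ax":0,"ay":0,"az":0,"fingers":0.4},
    {"dx":0,"dy":0,"dz":0,"ax":0,"ay":0,"az":0,"fingers":0.35},
    {"dx":0,"dy":0,"dz":0,"ax":0,"ay":0,"az":0,"fingers":0.35},
    {"dx":0,"dy":0,"dz":0,"ax":0,"ay":0,"az":0,"fingers":0.35},
    {"dx":0,"dy":0,"dz":0,"ax":0,"ay":0,"az":0,"fingers":0.35},
  ],
  newtons=20,
)

```text
time_s: 19.47
position: [0.4972, -0.352, 0.0741]
tool_rot: [[0.163, 0.987, -0.0], [0.987, -0.163, 0.0], [0.0, -0.0, -1.0]]
force: [0.3, -0.6, -0.0]
gripper_width: 0.654
grip_force: 0.0
```

Call:
carry_out(
  steps=[
    {"dx":0,"dy":0,"dz":0.01,"ax":0,"ay":0,"az":0,"fingers":0.35},
    {"dx":0,"dy":0,"dz":0.02,"ax":0,"ay":0,"az":0,"fingers":0.35},
    {"dx":0,"dy":0,"dz":0.03,"ax":0,"ay":0,"az":0,"fingers":0.35},
    {"dx":0,"dy":0,"dz":0.03,"ax":0,"ay":0,"az":0,"fingers":0.35},
    {"dx":0,"dy":0,"dz":0.03,"ax":0,"ay":0,"az":0,"fingers":0.35},
    {"dx":-0.01,"dy":-0.02,"dz":0.03,"ax":0,"ay":0,"az":0,"fingers":0.35},
    {"dx":0,"dy":-0.02,"dz":0.03,"ax":0,"ay":0,"az":0,"fingers":0.35},
    {"dx":0,"dy":0,"dz":0,"ax":0,"ay":0,"az":0,"fingers":0.35},
    {"dx":0,"dy":0,"dz":0,"ax":0,"ay":0,"az":0,"fingers":0.35},
  ],
)

```text
time_s: 20.22
position: [0.4882, -0.3943, 0.2574]
tool_rot: [[0.164, 0.986, 0.004], [0.986, -0.164, -0.004], [-0.003, 0.005, -1.0]]
force: [-0.2, 1.0, -1.5]
gripper_width: 0.649
grip_force: 0.0
```

Run:
```python
from h import *
W=cap('wrist');S=cap('scene');D=cap('side')
o=r.observe();print(o['position'],o['force'],o['gripper_width'])
cr=lambda c:cv2.resize(c['img'][140:305,280:500],(400,300),interpolation=cv2.INTER_CUBIC)
im=np.hstack([cv2.resize(W['img'][0:300,120:520],(400,300)),cr(S)]);im=np.vstack([im,np.hstack([cr(D),cv2.resize(W['img'],(400,300))])])
cv2.imwrite('pics/final.png',im[:,:,::-1])
```

```text
[ 0.48654374 -0.39096666  0.25309232] [ 0.82525676 -1.07332408 -0.75758817] 0.6510566591569388
```

View pics/final.png

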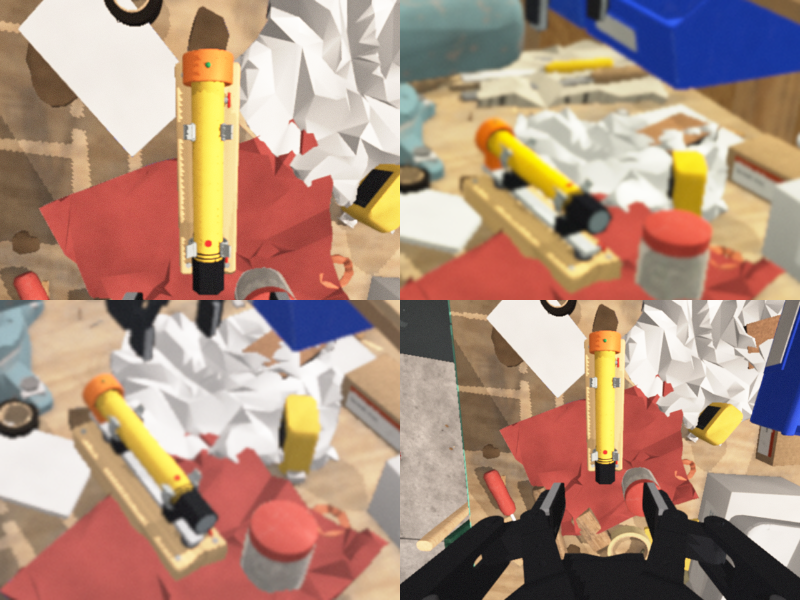

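The final view shows the lamp lying along the dock with its tail inside the cup (wrist quarter, about (208,75)). Both clip flares stand either side of the barrel at about (208,130) and (208,250). The robot is clear, and the jar and tape look unmoved.

```bash
python3 -c "
from station import r
print(r.hand_in())"
```

```text
the job is handed in; nothing more can be done
None
```

The lamp was snapped into both clips with its tail outside the cup, slid until it stopped at the cup bottom, and released; the job was handed in at about 20 s, with no verdict returned.

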